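# Find the key that frees the pallet

### The job

The small pallet on the dock is locked in by the latch arm. Only one of the two keys in the rack works: push a key fully home in the keyhole and try to turn it anticlockwise, and if it stops early turn it back and try the other one, until the latch is swung fully open by the key; never force the latch arm without a key fully in. Finish with both keys hung back in the rack, all the way down, and the pallet drawn out by its post all the way to the front stop of the dock; do not disturb the other things on the table.

Things in the scene. Friction and masses are not known exactly. Their poses are not given: they have to be found in the camera images.
- dock: Fixed aluminium pallet dock, a dark steel lock block on its left (+y). Origin on the table; x along the guides, away from the front stop; z up. Bed top 30 mm up; rails at y -57 and 57 mm, 46 mm high; front stop at x -92 mm, 44 mm high; rear stop at x 126 mm. Lock block: x -95 to -25, y 70 to 175, 59 mm high.
- keyhole (a point): Centre of the keyhole on top of the latch hub, on the turning axis: dock x -60, y 100, z 76 mm. Its axes are the dock's and do not turn. The keyhole is a slot 41 x 11 mm right through the hub; at latch 0 its length lies along dock x, and it turns with the latch. Keys go in or out only below 0.2 or above 1.1 rad. Key fully home: collar resting on the hub, key origin at this point.
- latch (a joint): Latch angle, rad, anticlockwise from above: 0 to 0.1 at the start (locked), 1.4 fully open (end stop). A 48 mm square steel hub, 16 mm high, on the lock block. Stays where it is left (friction 0.12 N m). A key has up to 0.15 rad of play in the slot, so it must turn that much further than the latch.
- latch_tip (a point): End of the latch arm, mid height (68 mm up), 100 mm from the keyhole axis; the arm is 16 mm wide and 12 mm high. At latch 0 it points along dock +x and stands 3 mm in front of the pallet's lug; at 1.4 it points to dock +y and the pallet is free.
- key_1: Loose steel key, 0.16 kg, upright in a rack slot (which varies). Origin: on the axis under its round collar (34 mm across, z 0 to 6 mm); z up, x along the flat. Bow to grip: 46 (x) x 12 (y) mm, z 6 to 50. Blade 6 mm thick down to z -50: 34 mm wide, but 12 mm wide from z -18 to -34 (a waist). Goes in either way round. Which key works varies and cannot be seen: the wrong one goes in too but stops at about 0.3 to 0.4 rad.
- key_2: Loose steel key, 0.16 kg, upright in a rack slot (which varies). Origin: on the axis under its round collar (34 mm across, z 0 to 6 mm); z up, x along the flat. Bow to grip: 46 (x) x 12 (y) mm, z 6 to 50. Blade 6 mm thick down to z -50: 34 mm wide, but 12 mm wide from z -34 to -50 (a narrow tip). Goes in either way round. Which key works varies and cannot be seen: the wrong one goes in too but stops at about 0.3 to 0.4 rad.
- rack: Fixed aluminium key rack, origin on the table under its middle, z up. Top plate 90 (x) x 160 (y) mm, 12 mm thick, top 80 mm high, open beneath, with two slots 46 mm long (x) and 18 mm wide, centred at x 0, y -40 and +40 mm. A hung key has its blade through a slot and its collar on the plate (key origin 80 mm up). Either key may hang in either slot.
- pallet: Loose steel pallet, 0.8 kg, 150 x 110 x 24 mm, between the dock's rails; origin at the centre of its underside, axes as the dock's. Starts at dock x 45 mm; slides to -17 mm at the front stop. Lug on its left blocked by the latch arm: x -2 to 18, y 30 to 115 mm, 62 to 74 mm above the table. Fixed round nest 48 mm across, 22 mm high at x 36, y -24 mm.
- post (a point): Centre of the top of the pallet's upright pull post: 20 mm across, 42 mm tall above the pallet, its top 96 mm above the table; at pallet x -45, y -15 mm. Fixed to the pallet.
- chuck: Loose aluminium cylinder, 80 mm across and 50 mm high, standing on the table; leave it alone.
- spare_plate: Loose steel plate 130 x 100 x 22 mm lying on the table; leave it alone.
- bin: Loose open grey bin 150 x 110 x 60 mm; leave it alone.
Mind the look-alikes: they are no part of the job. What is shaped like the pallet but blue is not meant.

How it is judged:
By the outcome, as a careful person would: the job done as asked, in the order asked, and still so for the second after the job is handed in, with the robot touching nothing.
It also fails if it takes over 72 s, if anything falls off the work surface, if the arm or the gripper's body presses on something with over 40 N, if the wrist force passes 120 N, or if a joint passes its speed limit or range.

### The arm

A 6-joint arm with a two-finger parallel gripper is mounted at the origin on the work surface. World frame = base frame: x ahead of the robot, y to its left, z up, the work surface at z = 0. Lengths are in mm, angles in rad, forces in N, time in s.
With the tool pointing down it reaches from about 400 to 925 mm from the base axis. Payload 12.5 kg.
Tool frame: the origin (TCP) lies at the very end of the fingers, on their centre line; the grasp point (between the pads) lies 19 mm behind it; y points along the fingers, z is the direction in which the jaws open and shut, and the axes are right-handed (so a half turn about y gives the same grasp; the last joint's range is limited). The gripper opens to 95 mm and grips with 3 to 60 N. Pads are 20 mm wide; open, the fingers measure 119 mm over their backs; the gripper's body (75 mm by 180 mm) begins 59 mm behind the grasp point.
Start: joints at [-1.241, 0.491, 1.559, -0, 1.092, -0.106], TCP at [263.859, -566.591, 214.661] pointing down, gripper open.
Joint ranges: [-3.1, 3.1], [-0.84, 2.19], [0.05, 2.79], [-1.13, 4.28], [0.06, 2.93], [-2.69, 2.69]. Speed limits (rad/s): [2.22, 2.22, 2.79, 3.14, 3.14, 3.14].

### API

Orientations are given as [roll, pitch, yaw] about the fixed x, y, z axes, in that order (R = Rz(yaw) Ry(pitch) Rx(roll)).
In Python, from cell import env, optics gives the robot as it stands.
- The arm moves only by the tool drive_tool, never from a script. Its argument "steps" is a list of rows, each an object with "slide": the shift along the tool's x, y, z in m, a list of three; "dr": the turn, a rotation vector about the tool's x, y, z in rad, a list of three; "fingers": the finger opening in m, from 0 to 0.0951. A call has 1 to 5 rows; each row is the pose to reach, as a shift and turn from the pose commanded when the call began, along the tool's axes at that moment; what a row does not reach only later rows make up. A row lasts 1/12 s, in which the tool goes at most 41.7 mm and 7.16 degrees, less where a joint would pass 70% of its speed; a pose out of reach is approached as far as the arm can. A call with a gripper value outside its range is refused whole. The fingers move at their own pace and stop on an object; the grip force is fixed at half the most. Time passes only in rows, so rows that repeat a pose let the fingers close. It gives the time, the measured TCP pose, the force and the opening at its end, in the units of the state.
- env.state(): the state, without advancing time (a new reading comes with each control period).
- optics.read_camera(name): name is "scene" or "top"; returns the picture (480x640x3 uint8, red, green, blue); there is no depth.
- optics.camera_model(name): a dict with "mtx" (3x3 intrinsics, pixels), "distortion" ([k1, k2, p1, p2, k3] as OpenCV has them; the pictures are not rectified), "R" (3x3) and "t" (3): a world point X has camera coordinates R X + t. Camera axes: x right, y down, z forward; pixel columns grow to the right and rows downward; lengths in mm; the calibration is good to about 2 mm. A picture is of the moment at which its call begins. camera_model takes no time and is no camera call.
- env.job_done(): hands the job in, once; it reports no verdict.
The state is a dict: "t": time; "joints": joint angles; "qvel": joint speeds; "tau": joint torques, N m; "eef_pos": TCP position; "tcp_rot": TCP orientation; "ft_force": force on the tool from outside, world axes, zero at the start; "moment": the same for the moment, N m; "opening": opening from 0.0 (shut) to 1.0 (fully open).
Only numpy, scipy, OpenCV 4.12 (cv2) and the standard library are available. Lean on these libraries where they do the work, as an engineer would, in place of code of your own. Each camera call takes 0.05 s, during which the arm holds its last target.

## Working session

There is one attempt and no reset: what is moved stays moved. The work goes in short steps, Python scripts to look and compute and a tool call to move; the robot and the scene stay as the last step left them, time stands still between calls to the robot, and variables do not carry over. Pictures are saved under pics/ and viewed, and the job is handed in when it is done.

Besides the shell and the picture viewer there is one more tool, called as name(argument=value, ...) on one line, values as JSON. drive_tool: Moves the arm, as the interface text tells. Its arguments: {"type":"object","properties":{"steps":{"type":"array","items":{"type":"object","properties":{"slide":{"type":"array","items":{"type":"number"}},"dr":{"type":"array","items":{"type":"number"}},"fingers":{"type":"number"}}}}},"required":["steps"]}

```bash
ls; mkdir -p pics; python3 - <<'E'
from cell import env, optics
import cv2
print(env.state())
for n in ("scene","top"):
    im=optics.read_camera(n); cv2.imwrite(f"pics/{n}0.png",im[:,:,::-1])
    m=optics.camera_model(n); print(n,m)
E
```

```text
pics
{'t': 0.0, 'joints': array([-1.24062536e+00,  4.91571107e-01,  1.55949649e+00, -2.09850881e-05,
        1.09170243e+00, -1.05576455e-01]), 'qvel': array([-7.91324483e-04,  2.01850478e-03, -9.75760842e-05, -1.99154747e-04,
       -1.02437824e-04,  5.02618040e-05]), 'tau': array([-6.22656007e-04, -6.12651515e+01, -2.58184361e+01,  6.92416937e-02,
        4.81639104e-02, -9.29601219e-05]), 'eef_pos': array([ 263.74687455, -566.32775784,  214.03838128]), 'tcp_rot': array([-1.57196911e+00,  1.05564731e-04, -2.70583561e+00]), 'ft_force': array([-0.2957274 , -0.79227114,  0.04754609]), 'moment': array([0.0248233 , 0.02100055, 0.02448615]), 'opening': 1.0004061309251455}
scene {'mtx': array([[554.08250707,   0.        , 321.40180237],
       [  0.        , 554.08250707, 239.69900269],
       [  0.        ,   0.        ,   1.        ]]), 'distortion': array([0.00389023, 0.        , 0.        , 0.        , 0.        ]), 'R': array([[ 0.82822019,  0.56020024, -0.01506695],
       [ 0.41874022, -0.63650108, -0.64770596],
       [-0.37243517,  0.53013401, -0.76174141]]), 't': array([-448.71198968, -115.18357925, 1763.84526946])}
top {'mtx': array([[585.32107219,   0.        , 317.93847936],
       [  0.        , 585.32107219, 239.10760755],
       [  0.        ,   0.        ,   1.        ]]), 'distortion': array([-0.02052124,  0.        ,  0.        ,  0.        ,  0.        ]), 'R': array([[ 1.74081004e-04, -9.99899007e-01,  1.42107325e-02],
       [-9.88785590e-01, -2.29437039e-03, -1.49324455e-01],
       [ 1.49341979e-01, -1.40253730e-02, -9.88686129e-01]]), 't': array([  20.16561371,  526.89178885, 1544.20497002])}
```

View pics/scene0.png

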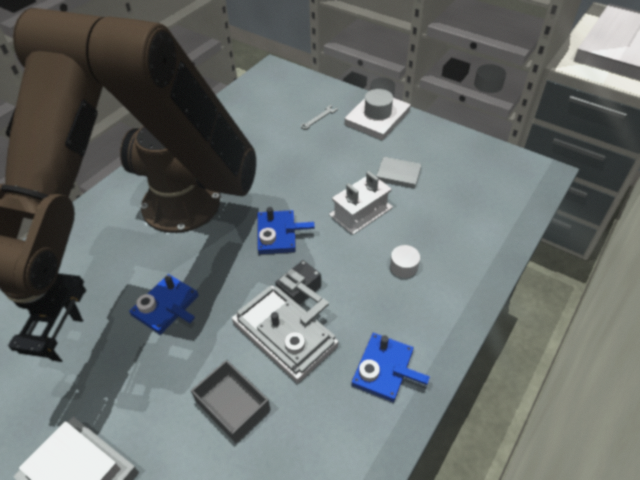

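View pics/top0.png

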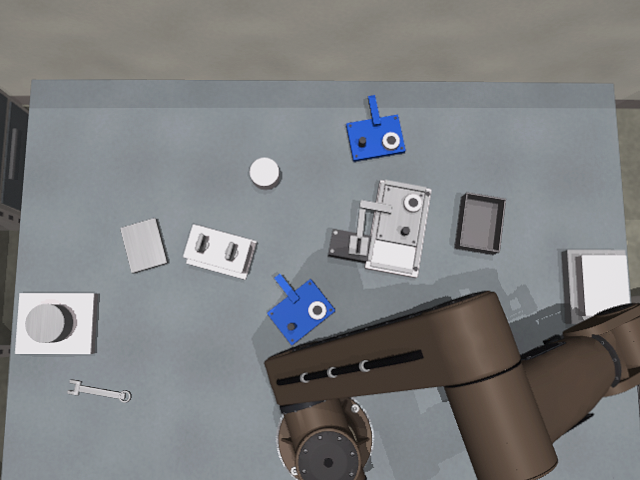

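```bash
python3 - <<'E'
import cv2
a=cv2.imread("pics/top0.png"); 
cv2.imwrite("pics/t_dock.png",cv2.resize(a[165:290,310:450],None,fx=5,fy=5,interpolation=cv2.INTER_CUBIC)[:600])
cv2.imwrite("pics/t_rack.png",cv2.resize(a[210:290,170:275],None,fx=7,fy=7,interpolation=cv2.INTER_CUBIC))
a=cv2.imread("pics/scene0.png")
cv2.imwrite("pics/s_dock.png",cv2.resize(a[255:385,225:350],None,fx=4.5,fy=4.5,interpolation=cv2.INTER_CUBIC))
cv2.imwrite("pics/s_rack.png",cv2.resize(a[165:240,320:405],None,fx=7,fy=7,interpolation=cv2.INTER_CUBIC))
E
```

```text
(no output)
```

View pics/t_dock.png

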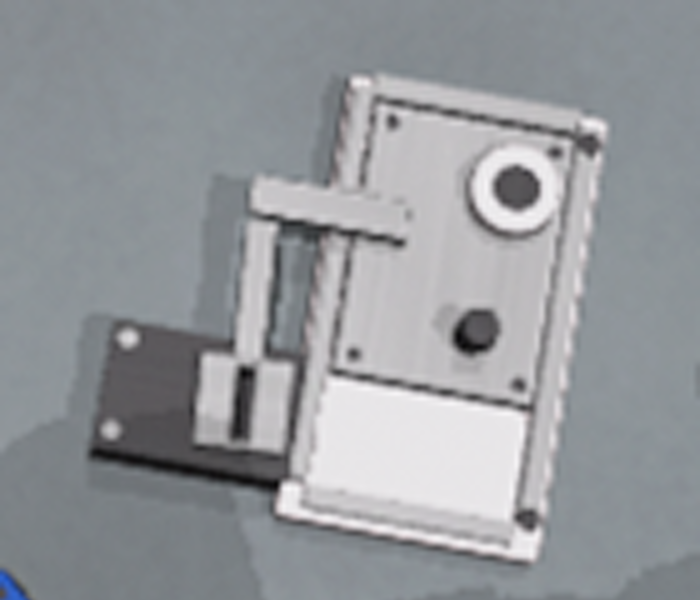

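View pics/t_rack.png

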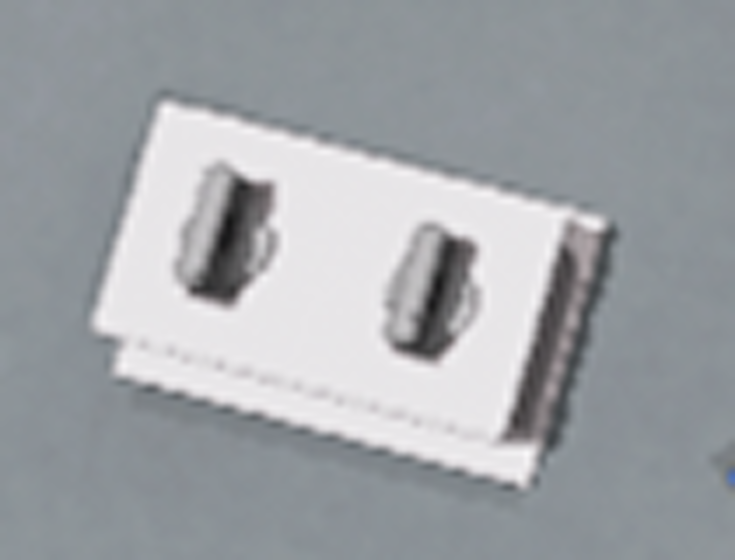

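View pics/s_dock.png

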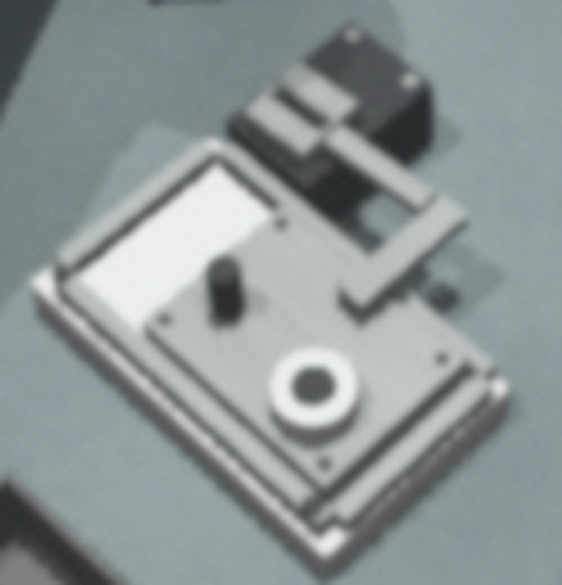

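View pics/s_rack.png

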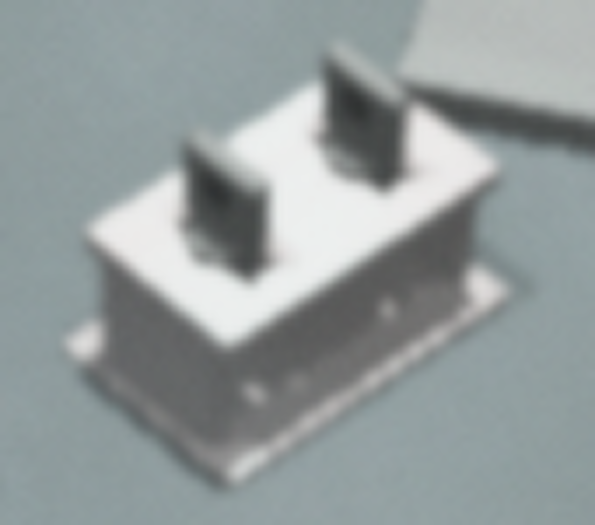

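```bash
cat > h.py <<'E'
import numpy as np, cv2, json, os
from scipy.optimize import least_squares
from cell import env, optics
def model(n): return optics.camera_model(n)
M={n:model(n) for n in("scene","top")}
def proj(n,X):
    m=M[n]; r,_=cv2.Rodrigues(m["R"]); return cv2.projectPoints(np.asarray(X,float).reshape(-1,1,3),r,m["t"],m["mtx"],m["distortion"])[0][:,0]
def unc(u,v,s,ox,oy): return ((u+.5)/s-.5+ox,(v+.5)/s-.5+oy)
def tf(p,L):
    x,y,a,dz=p; L=np.atleast_2d(L).astype(float); c,s=np.cos(a),np.sin(a)
    return np.c_[x+c*L[:,0]-s*L[:,1],y+s*L[:,0]+c*L[:,1],L[:,2]+dz]
def fit(obs,p0,views=("top","scene")):
    def res(p):
        o=[]
        for n in views:
            L=[l for l,_ in obs[n]]; px=np.array([q for _,q in obs[n]])
            o.append((proj(n,tf(p,L))-px).ravel())
        return np.concatenate(o)
    r=least_squares(res,p0,loss="soft_l1"); return r.x,res(r.x).reshape(-1,2)
def tri(a,b):
    # a: top px, b: scene px
    P=[];pt=[]
    for n,q in (("top",a),("scene",b)):
        m=M[n];P.append(np.c_[m["R"],m["t"]]);pt.append(cv2.undistortPoints(np.array([[q]],float),m["mtx"],m["distortion"])[0,0])
    X=cv2.triangulatePoints(P[0],P[1],pt[0],pt[1]);return (X[:3]/X[3]).ravel()
def ray(n,q,z):
    m=M[n];d=np.append(cv2.undistortPoints(np.array([[q]],float),m["mtx"],m["distortion"])[0,0],1);C=-m["R"].T@m["t"];w=m["R"].T@d;return C+w*(z-C[2])/w[2]
E
cat > meas.py <<'E'
from h import *
T=lambda u,v:unc(u,v,5,310,165); S=lambda u,v:unc(u,v,4.5,225,255)
dock={"top":[((0,-15,96),T(480,326)),((81,-24,76),T(517,188)),((-30,55,54),T(332,375)),((-30,-55,54),T(530,407)),((120,55,54),T(375,97)),((63,115,74),T(252,177)),((43,115,74),T(250,217)),((43,30,74),T(405,242)),((-95,175,59),T(92,450)),((-25,175,59),T(110,320)),((-60,100,76),T(243,402))],
"scene":[((0,-15,96),S(226,268)),((81,-24,76),S(315,385)),((63,115,74),S(467,213)),((43,115,74),S(430,193)),((-25,175,59),S(432,85)),((-95,175,59),S(353,28)),((-60,100,76),S(298,108)),((-30,-55,54),S(145,325)),((120,-55,54),S(322,492))]}
p0=np.r_[ray("top",T(440,300),54)[:2],-.15,0]
for v in (("top","scene"),("top",),("scene",)):
    p,r=fit(dock,p0,v); print("dock",v,p.round(3)); 
    if len(v)==2: print(r.round(1).tolist())
p,_=fit(dock,p0)
print("tri post",tri(dock["top"][0][1],dock["scene"][0][1]),"model",tf(p,[0,-15,96]))
print("tri keyhole",tri(dock["top"][10][1],dock["scene"][6][1]),"model",tf(p,[-60,100,76]))
print("tri nest",tri(dock["top"][1][1],dock["scene"][1][1]),"model",tf(p,[81,-24,76]))
T=lambda u,v:unc(u,v,7,170,210); S=lambda u,v:unc(u,v,7,320,165)
rack={"top":[((45,80,80),T(165,97)),((45,-80,80),T(572,210)),((-45,-80,80),T(503,440)),((-45,80,80),T(97,330)),((0,40,130),T(207,232)),((0,-40,130),T(417,290))],
"scene":[((-45,-80,80),S(88,232)),((45,-80,80),S(230,348)),((45,80,80),S(498,165)),((0,-40,130),S(228,162)),((0,40,130),S(370,73))]}
p0=np.r_[ray("top",T(340,260),80)[:2],-.15,0]
for v in (("top","scene"),("top",),("scene",)):
    q,r=fit(rack,p0,v); print("rack",v,q.round(3)); 
    if len(v)==2: print(r.round(1).tolist())
q,_=fit(rack,p0)
print("keyL",tri(rack["top"][4][1],rack["scene"][4][1]),tf(q,[0,40,130]))
print("keyR",tri(rack["top"][5][1],rack["scene"][3][1]),tf(q,[0,-40,130]))
print("corner",tri(rack["top"][1][1],rack["scene"][1][1]),tf(q,[45,-80,80]))
E
python3 meas.py
```

```text
dock ('top', 'scene') [ 5.46139e+02 -1.94626e+02 -1.77000e-01 -4.11500e+00]
[[0.2, 0.3], [-0.5, 0.4], [-0.1, -0.7], [0.6, 0.1], [0.2, 1.4], [0.3, 0.1], [-0.5, -0.7], [-0.2, -0.1], [-0.1, -0.2], [0.9, 0.3], [0.1, 0.7], [-0.5, 0.3], [0.1, 0.4], [0.3, 0.5], [3.0, 0.5], [-0.0, 0.0], [-0.5, -1.2], [0.6, 0.2], [-0.8, -0.6], [1.0, -0.7]]
dock ('top',) [ 5.45345e+02 -1.93684e+02 -1.76000e-01  2.35600e+00]
dock ('scene',) [ 5.42041e+02 -1.90509e+02 -1.78000e-01 -1.28350e+01]
tri post [ 544.24952109 -208.56886378   92.60580775] model [[ 543.49965272 -209.39185859   91.88462576]]
tri keyhole [505.05156204 -86.20810577  74.00641779] model [[504.6703     -85.62885375  71.88462576]]
tri nest [ 621.98517837 -233.17764805   75.17947463] model [[ 621.65236605 -232.50361749   71.88462576]]
rack ('top', 'scene') [ 4.95939e+02  2.86094e+02 -2.63000e-01 -1.82300e+00]
[[-0.1, 0.7], [-0.1, 0.3], [0.3, 0.3], [-0.4, 0.1], [-0.1, -1.1], [0.1, -1.2], [-0.3, 0.1], [-0.1, -0.0], [0.2, 0.5], [0.2, -0.3], [-0.4, -0.1]]
rack ('top',) [ 4.96550e+02  2.86953e+02 -2.65000e-01 -8.16600e+00]
rack ('scene',) [ 4.93893e+02  2.90217e+02 -2.60000e-01 -6.15200e+00]
keyL [505.22917897 326.02289341 125.69629006] [[506.33299823 324.71964851 128.17691055]]
keyR [483.45319355 248.65123656 124.81419338] [[485.54540762 247.46761892 128.17691055]]
corner [519.25361298 196.9109606   78.72387687] [[518.60587896 197.1485844   78.17691055]]
```

```bash
cat >> meas.py <<'E'
def fit3(obs,p0,views=("top","scene")):
    def res(p):
        return np.concatenate([(proj(n,tf(np.r_[p,0],[l for l,_ in obs[n]]))-np.array([k for _,k in obs[n]])).ravel() for n in views])
    r=least_squares(res,p0[:3],loss="soft_l1",f_scale=.5); return r.x
for nm,o,pp in (("dock",dock,p),("rack",rack,q)):
    for v in (("top","scene"),("top",),("scene",)): print(nm,v,fit3(o,pp,v).round(3))
D=fit3(dock,p); K=fit3(rack,q)
top=cv2.imread("pics/top0.png"); sc=cv2.imread("pics/scene0.png")
def over(im,n,ox,oy,w,h,s,P,polys,name):
    c=cv2.resize(im[oy:oy+h,ox:ox+w],None,fx=s,fy=s,interpolation=cv2.INTER_CUBIC)
    for L in polys:
        e=proj(n,tf(np.r_[P,0],L)); e=((e-[ox,oy]+.5)*s-.5)
        cv2.polylines(c,[np.round(e*8).astype(int).reshape(-1,1,2)],True,(0,0,255),1,cv2.LINE_AA,3)
    cv2.imwrite(name,c)
def box(x0,x1,y0,y1,z): return [(x0,y0,z),(x1,y0,z),(x1,y1,z),(x0,y1,z)]
def circ(x,y,r,z): return [(x+r*np.cos(a),y+r*np.sin(a),z) for a in np.linspace(0,6.28,30)]
dp=[box(-95,-25,70,175,59),box(-84,-36,76,124,76),box(-80.5,-39.5,94.5,105.5,76),box(-30,120,-55,55,54),circ(0,-15,10,96),circ(81,-24,24,76),box(43,63,30,115,74),box(-36,40,92,108,74)]
kp=[box(-45,45,-80,80,80),box(-23,23,34,46,130),box(-23,23,-46,-34,130)]
if __name__=="__main__":
    over(top,"top",310,165,140,120,5,D,dp,"pics/ov_t_dock.png"); over(sc,"scene",225,255,125,130,4.5,D,dp,"pics/ov_s_dock.png")
    over(top,"top",170,210,105,80,7,K,kp,"pics/ov_t_rack.png"); over(sc,"scene",320,165,85,75,7,K,kp,"pics/ov_s_rack.png")
    a=[cv2.imread(f"pics/ov_{x}.png") for x in("t_dock","s_dock","t_rack","s_rack")]
E
python3 meas.py | grep -v tri|tail -6
```

```text
dock ('top', 'scene') [ 5.46291e+02 -1.95000e+02 -1.77000e-01]
dock ('top',) [ 5.45766e+02 -1.93974e+02 -1.76000e-01]
dock ('scene',) [ 5.47395e+02 -1.96909e+02 -1.77000e-01]
rack ('top', 'scene') [ 4.96254e+02  2.85502e+02 -2.62000e-01]
rack ('top',) [ 4.95782e+02  2.85671e+02 -2.65000e-01]
rack ('scene',) [ 4.96904e+02  2.84817e+02 -2.59000e-01]
```

View pics/ov_t_dock.png

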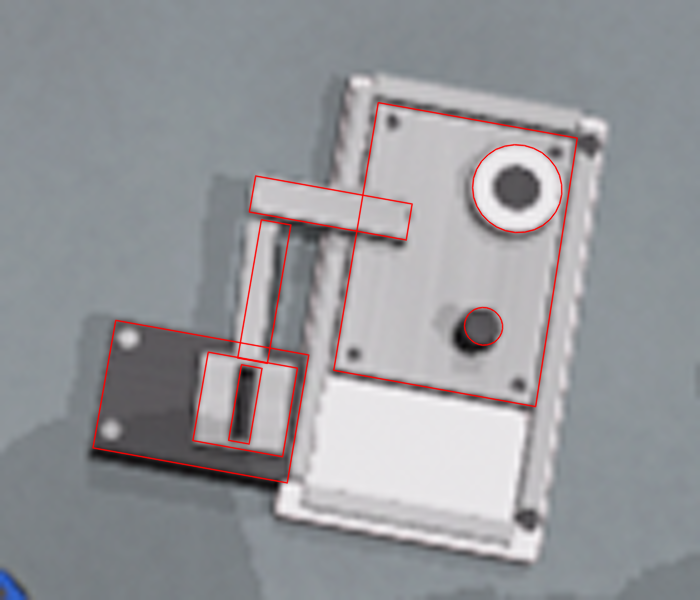

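View pics/ov_s_dock.png

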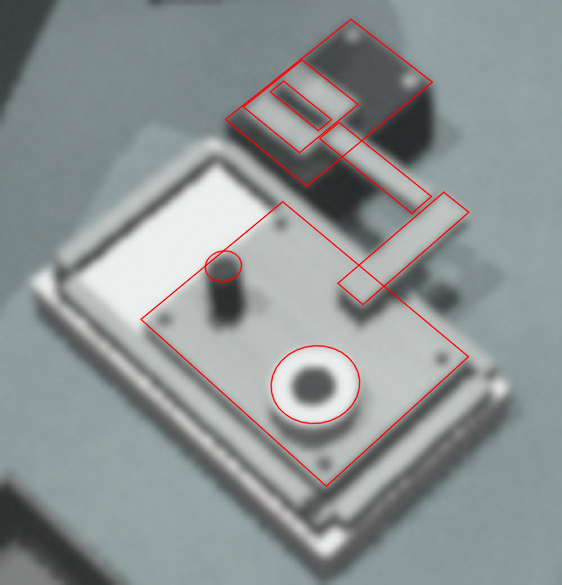

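View pics/ov_t_rack.png

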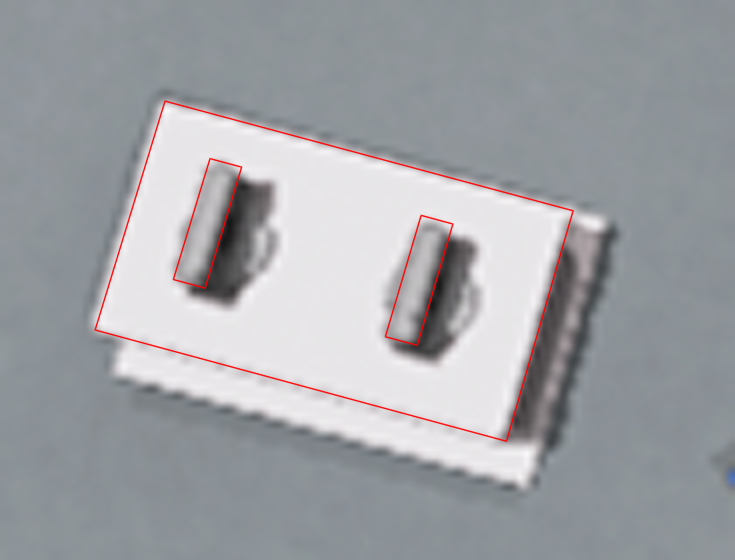

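View pics/ov_s_rack.png

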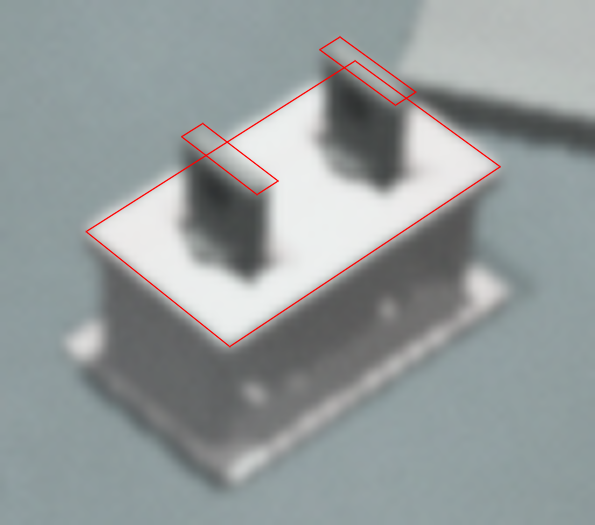

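Candidates: blue pallet look-alikes at top px (375,138) and (300,310), the third blue in the scene view (390,367), and the steel one in the dock at (400,230), post (405,231). The steel one is the right one, and the close crop and overlay confirm it. The only keys are the two bows in the rack, at (203,243) and (232,251). The latch stands at about 0.07 rad. I'm starting with the near key.

```bash
cat > go.py <<'E'
import sys,numpy as np
from cell import env
s=env.state(); p=s["eef_pos"]; yaw=s["tcp_rot"][2]
print("t%.2f"%s["t"],"pos",p.round(1),"rot",s["tcp_rot"].round(4),"F",s["ft_force"].round(1),"M",s["moment"].round(2),"op %.3f"%(s["opening"]*95.1),"q",s["joints"].round(2))
if len(sys.argv)>1:
    x,y,z,w=map(float,sys.argv[1:5]); d=np.array([x,y,z])-p
    c,si=np.cos(yaw),np.sin(yaw); dy=(w-yaw+np.pi)%(2*np.pi)-np.pi
    print("slide",np.round(np.array([c*d[0]+si*d[1],-d[2],-si*d[0]+c*d[1]])/1000,4),"dr_y %.4f"%(-dy))
E
python3 go.py 500 -100 230 -3.40
```

```text
t0.10 pos [ 263.8 -566.4  214.1] rot [-1.5718e+00  1.0000e-04 -2.7058e+00] F [-0.2 -0.   0. ] M [-0.01  0.07  0.01] op 94.886 q [-1.24  0.49  1.56  0.    1.09 -0.11]
slide [-0.411  -0.0159 -0.3231] dr_y 0.6942
```

drive_tool(steps=[{"slide": [-0.411, -0.016, -0.324], "dr": [0, 0.694, 0], "fingers": 0.05}, {"slide": [-0.411, -0.016, -0.324], "dr": [0, 0.694, 0], "fingers": 0.05}, {"slide": [-0.411, -0.016, -0.324], "dr": [0, 0.694, 0], "fingers": 0.05}, {"slide": [-0.411, -0.016, -0.324], "dr": [0, 0.694, 0], "fingers": 0.05}, {"slide": [-0.411, -0.016, -0.324], "dr": [0, 0.694, 0], "fingers": 0.05}])

```text
t: 0.52
eef_pos: [356.4, -382.2, 220.7]
tcp_rot: [-1.571, -0.0, 2.958]
ft_force: [0.7, -0.7, -0.7]
opening: 0.706
```

```bash
python3 go.py 500 -100 230 2.883
```

```text
t0.52 pos [ 356.4 -382.2  220.7] rot [-1.5711e+00 -3.0000e-04  2.9576e+00] F [ 0.7 -0.7 -0.7] M [ 0.01  0.01 -0.  ] op 67.167 q [-0.95  0.34  1.8   0.    1.    0.81]
slide [-0.0895 -0.0093 -0.3037] dr_y 0.0746
```

drive_tool(steps=[{"slide": [-0.0895, -0.0093, -0.3037], "dr": [0, 0.075, 0], "fingers": 0.05}, {"slide": [-0.0895, -0.0093, -0.3037], "dr": [0, 0.075, 0], "fingers": 0.05}, {"slide": [-0.0895, -0.0093, -0.3037], "dr": [0, 0.075, 0], "fingers": 0.05}, {"slide": [-0.0895, -0.0093, -0.3037], "dr": [0, 0.075, 0], "fingers": 0.05}, {"slide": [-0.0895, -0.0093, -0.3037], "dr": [0, 0.075, 0], "fingers": 0.05}])

```text
t: 0.93
eef_pos: [449.7, -196.0, 227.0]
tcp_rot: [-1.571, -0.0, 2.889]
ft_force: [1.4, -1.0, -0.6]
opening: 0.529
```

```bash
python3 go.py 484 248 230 2.879
```

```text
t0.93 pos [ 449.7 -196.   227. ] rot [-1.5708e+00 -2.0000e-04  2.8887e+00] F [ 1.4 -1.  -0.6] M [ 0.04  0.06 -0.01] op 50.278 q [-0.55  0.29  1.86 -0.    0.99  1.28]
slide [ 0.0779 -0.003  -0.4385] dr_y 0.0097
```

drive_tool(steps=[{"slide": [0.078, -0.003, -0.4385], "dr": [0, 0.01, 0], "fingers": 0.05}, {"slide": [0.078, -0.003, -0.4385], "dr": [0, 0.01, 0], "fingers": 0.05}, {"slide": [0.078, -0.003, -0.4385], "dr": [0, 0.01, 0], "fingers": 0.05}, {"slide": [0.078, -0.003, -0.4385], "dr": [0, 0.01, 0], "fingers": 0.05}, {"slide": [0.078, -0.003, -0.4385], "dr": [0, 0.01, 0], "fingers": 0.05}])

```text
t: 1.35
eef_pos: [464.8, 11.8, 228.4]
tcp_rot: [-1.571, -0.0, 2.879]
ft_force: [1.1, -1.4, -0.5]
opening: 0.529
```

```bash
python3 go.py 484 248 200 2.879
```

```text
t1.35 pos [464.8  11.8 228.4] rot [-1.5707e+00 -1.0000e-04  2.8788e+00] F [ 1.1 -1.4 -0.5] M [0.05 0.   0.02] op 50.292 q [-0.12  0.25  1.92 -0.    0.98  1.72]
slide [ 0.0428  0.0284 -0.2331] dr_y -0.0002
```

drive_tool(steps=[{"slide": [0.043, 0.0284, -0.233], "dr": [0, 0, 0], "fingers": 0.05}, {"slide": [0.043, 0.0284, -0.233], "dr": [0, 0, 0], "fingers": 0.05}, {"slide": [0.043, 0.0284, -0.233], "dr": [0, 0, 0], "fingers": 0.05}, {"slide": [0.043, 0.0284, -0.233], "dr": [0, 0, 0], "fingers": 0.05}, {"slide": [0.043, 0.0284, -0.233], "dr": [0, 0, 0], "fingers": 0.05}])

```text
t: 1.77
eef_pos: [481.4, 218.1, 203.3]
tcp_rot: [-1.571, -0.0, 2.879]
ft_force: [0.9, -1.1, 0.6]
opening: 0.524
```

drive_tool(steps=[{"slide": [0.006, 0.004, -0.034], "dr": [0, 0, 0], "fingers": 0.05}, {"slide": [0.006, 0.004, -0.034], "dr": [0, 0, 0], "fingers": 0.05}])

```text
t: 1.93
eef_pos: [484.5, 255.1, 198.4]
tcp_rot: [-1.571, -0.001, 2.883]
ft_force: [-0.4, -0.3, -0.1]
opening: 0.523
```

```bash
python3 go.py 484 248 200 2.879; python3 - <<'E'
from h import *
for n in("top","scene"):
    cv2.imwrite(f"pics/{n}1.png",optics.read_camera(n)[:,:,::-1])
a=cv2.imread("pics/top1.png")[190:310,150:290]; b=cv2.imread("pics/scene1.png")[120:240,310:420]
a=cv2.resize(a,None,fx=3.5,fy=3.5,interpolation=2);b=cv2.resize(b,None,fx=2.5,fy=2.5,interpolation=2)
c=np.zeros((420,800,3),np.uint8);c[:a.shape[0],:a.shape[1]]=a;c[:b.shape[0],500:500+b.shape[1]]=b
cv2.imwrite("pics/c1.png",c)
E
```

```text
t1.93 pos [484.5 255.1 198.4] rot [-1.5710e+00 -9.0000e-04  2.8829e+00] F [-0.4 -0.3 -0.1] M [ 0.08  0.03 -0.04] op 49.764 q [0.36 0.4  1.77 0.   0.97 2.19]
slide [-0.0014 -0.0016  0.007 ] dr_y 0.0039
```

View pics/c1.png

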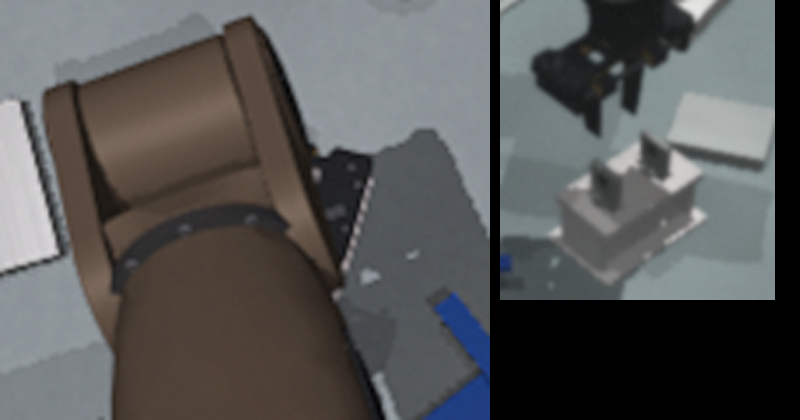

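drive_tool(steps=[{"slide": [-0.001, 0, 0.007], "dr": [0, 0.003, 0], "fingers": 0.05}, {"slide": [-0.001, 0, 0.007], "dr": [0, 0.003, 0], "fingers": 0.05}, {"slide": [-0.001, 0, 0.007], "dr": [0, 0.003, 0], "fingers": 0.05}])

```text
t: 2.28
eef_pos: [484.2, 241.8, 199.9]
tcp_rot: [-1.571, 0.0, 2.874]
ft_force: [0.4, 0.0, -0.4]
opening: 0.527
```

```bash
python3 go.py 484 248 110 2.879; python3 - <<'E'
from h import *
print(proj("scene",[484.5,255.1,198.4]))
p=np.array([484.5,255.1,198.4]);y=2.88
x=np.array([np.cos(y),np.sin(y),0]);z=np.array([-np.sin(y),np.cos(y),0])
for s in(1,-1):
  for sx in (-10,0,10): print(proj("scene",p+s*z*30+sx*x))
b=optics.read_camera("scene")[:,:,::-1]; cv2.imwrite("pics/s2.png",b)
cv2.imwrite("pics/c2.png",cv2.resize(b[145:225,320:410],None,fx=7,fy=7,interpolation=2))
E
```

```text
t2.28 pos [484.2 241.8 199.9] rot [-1.5708e+00  3.0000e-04  2.8738e+00] F [ 0.4  0.  -0.4] M [0.07 0.05 0.  ] op 50.141 q [ 0.34  0.39  1.78 -0.    0.97  2.18]
slide [ 0.0018  0.0899 -0.006 ] dr_y -0.0052
[[354.09366228 167.87322188]]
[[348.70257189 174.53305283]]
[[346.28077602 172.71323646]]
[[343.87440543 170.90499141]]
[[364.21590668 164.87005698]]
[[361.78348982 163.10933337]]
[[359.36632844 161.35962862]]
```

View pics/c2.png

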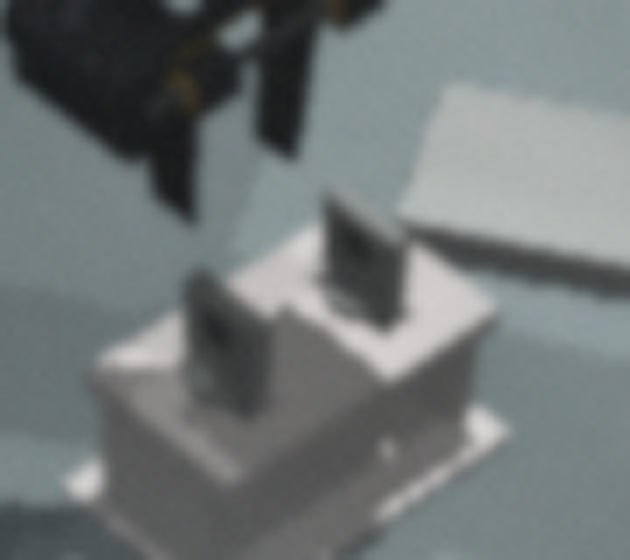

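drive_tool(steps=[{"slide": [0.0017, 0.04, -0.0062], "dr": [0, -0.005, 0], "fingers": 0.05}, {"slide": [0.0017, 0.08, -0.0062], "dr": [0, -0.005, 0], "fingers": 0.05}, {"slide": [0.0017, 0.105, -0.0062], "dr": [0, -0.005, 0], "fingers": 0.05}, {"slide": [0.0017, 0.107, -0.0062], "dr": [0, -0.005, 0], "fingers": 0.05}, {"slide": [0.0017, 0.107, -0.0062], "dr": [0, -0.005, 0], "fingers": 0.04}])

```text
t: 2.75
eef_pos: [483.9, 249.1, 92.2]
tcp_rot: [-1.569, -0.002, 2.88]
ft_force: [0.2, 0.4, 0.2]
opening: 0.498
```

```bash
python3 go.py 484.3 248.2 93 2.879; python3 - <<'E'
from h import *
b=optics.read_camera("scene")[:,:,::-1]; cv2.imwrite("pics/s3.png",b)
cv2.imwrite("pics/c3.png",cv2.resize(b[145:225,320:410],None,fx=7,fy=7,interpolation=2))
E
```

```text
t2.75 pos [483.9 249.1  92.2] rot [-1.5695e+00 -1.7000e-03  2.8801e+00] F [0.2 0.4 0.2] M [ 0.07  0.04 -0.01] op 47.376 q [ 0.35  0.54  1.88 -0.    0.73  2.19]
slide [-0.0006 -0.0008  0.0008] dr_y 0.0011
```

View pics/c3.png

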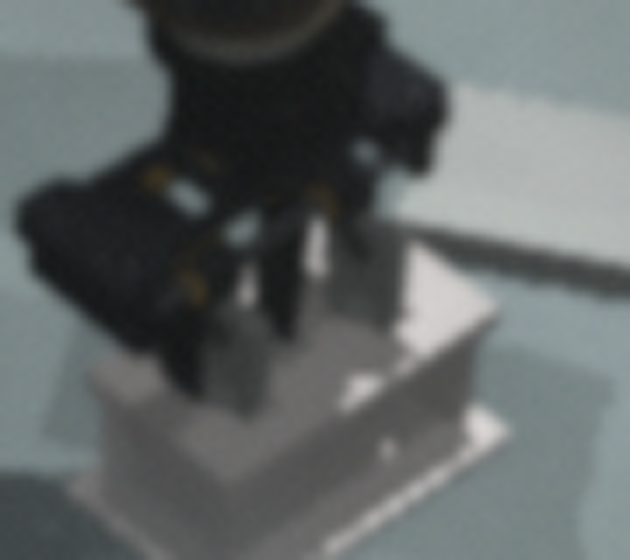

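drive_tool(steps=[{"slide": [0, 0, 0], "dr": [0, 0, 0], "fingers": 0.005}, {"slide": [0, 0, 0], "dr": [0, 0, 0], "fingers": 0.005}, {"slide": [0, 0, 0], "dr": [0, 0, 0], "fingers": 0.005}, {"slide": [0, 0, 0], "dr": [0, 0, 0], "fingers": 0.005}, {"slide": [0, 0, 0], "dr": [0, 0, 0], "fingers": 0.005}])

```text
t: 3.22
eef_pos: [484.1, 249.7, 93.2]
tcp_rot: [-1.571, 0.001, 2.881]
ft_force: [-0.3, -1.8, 0.6]
opening: 0.127
```

drive_tool(steps=[{"slide": [0, 0, 0], "dr": [0, 0, 0], "fingers": 0.005}, {"slide": [0, 0, 0], "dr": [0, 0, 0], "fingers": 0.005}, {"slide": [0, 0, 0], "dr": [0, 0, 0], "fingers": 0.005}, {"slide": [0, 0, 0], "dr": [0, 0, 0], "fingers": 0.005}])

```text
t: 3.55
eef_pos: [484.1, 249.7, 93.2]
tcp_rot: [-1.571, 0.001, 2.881]
ft_force: [-1.2, -2.9, 6.2]
opening: 0.123
```

```bash
python3 go.py
```

```text
t3.55 pos [484.1 249.7  93.2] rot [-1.5709e+00  6.0000e-04  2.8811e+00] F [-1.2 -2.9  6.2] M [-0.31  0.23  0.01] op 11.735 q [ 0.36  0.54  1.88 -0.    0.73  2.19]
```

drive_tool(steps=[{"slide": [0, -0.02, 0], "dr": [0, 0, 0], "fingers": 0.005}, {"slide": [0, -0.055, 0], "dr": [0, 0, 0], "fingers": 0.005}, {"slide": [0, -0.09, 0], "dr": [0, 0, 0], "fingers": 0.005}, {"slide": [0, -0.12, 0], "dr": [0, 0, 0], "fingers": 0.005}, {"slide": [0, -0.12, 0], "dr": [0, 0, 0], "fingers": 0.005}])

```text
t: 3.97
eef_pos: [485.8, 250.6, 218.1]
tcp_rot: [-1.576, 0.007, 2.881]
ft_force: [-0.4, 0.5, -1.6]
opening: 0.122
```

```bash
python3 - <<'E'
from h import *
b=optics.read_camera("scene")[:,:,::-1]; cv2.imwrite("pics/s4.png",b)
cv2.imwrite("pics/c4.png",cv2.resize(b[125:225,310:410],None,fx=6,fy=6,interpolation=2))
import meas
E
python3 go.py 504.7 -86 210 3.04
```

```text
dock ('top', 'scene') [ 5.46139e+02 -1.94626e+02 -1.77000e-01 -4.11500e+00]
[[0.2, 0.3], [-0.5, 0.4], [-0.1, -0.7], [0.6, 0.1], [0.2, 1.4], [0.3, 0.1], [-0.5, -0.7], [-0.2, -0.1], [-0.1, -0.2], [0.9, 0.3], [0.1, 0.7], [-0.5, 0.3], [0.1, 0.4], [0.3, 0.5], [3.0, 0.5], [-0.0, 0.0], [-0.5, -1.2], [0.6, 0.2], [-0.8, -0.6], [1.0, -0.7]]
dock ('top',) [ 5.45345e+02 -1.93684e+02 -1.76000e-01  2.35600e+00]
dock ('scene',) [ 5.42041e+02 -1.90509e+02 -1.78000e-01 -1.28350e+01]
tri post [ 544.24952109 -208.56886378   92.60580775] model [[ 543.49965272 -209.39185859   91.88462576]]
tri keyhole [505.05156204 -86.20810577  74.00641779] model [[504.6703     -85.62885375  71.88462576]]
tri nest [ 621.98517837 -233.17764805   75.17947463] model [[ 621.65236605 -232.50361749   71.88462576]]
rack ('top', 'scene') [ 4.95939e+02  2.86094e+02 -2.63000e-01 -1.82300e+00]
[[-0.1, 0.7], [-0.1, 0.3], [0.3, 0.3], [-0.4, 0.1], [-0.1, -1.1], [0.1, -1.2], [-0.3, 0.1], [-0.1, -0.0], [0.2, 0.5], [0.2, -0.3], [-0.4, -0.1]]
rack ('top',) [ 4.96550e+02  2.86953e+02 -2.65000e-01 -8.16600e+00]
rack ('scene',) [ 4.93893e+0
[... 156 characters left out ...]
123656 124.81419338] [[485.54540762 247.46761892 128.17691055]]
corner [519.25361298 196.9109606   78.72387687] [[518.60587896 197.1485844   78.17691055]]
dock ('top', 'scene') [ 5.46291e+02 -1.95000e+02 -1.77000e-01]
dock ('top',) [ 5.45766e+02 -1.93974e+02 -1.76000e-01]
dock ('scene',) [ 5.47395e+02 -1.96909e+02 -1.77000e-01]
rack ('top', 'scene') [ 4.96254e+02  2.85502e+02 -2.62000e-01]
rack ('top',) [ 4.95782e+02  2.85671e+02 -2.65000e-01]
rack ('scene',) [ 4.96904e+02  2.84817e+02 -2.59000e-01]
t4.02 pos [484.9 250.2 215.3] rot [-1.5739  0.0044  2.8811] F [-0.3 -1.3 -2.6] M [ 0.05  0.05 -0.03] op 11.869 q [ 0.36  0.38  1.76 -0.    1.    2.19]
slide [-0.1057  0.0053  0.3197] dr_y -0.1589
```

View pics/c4.png

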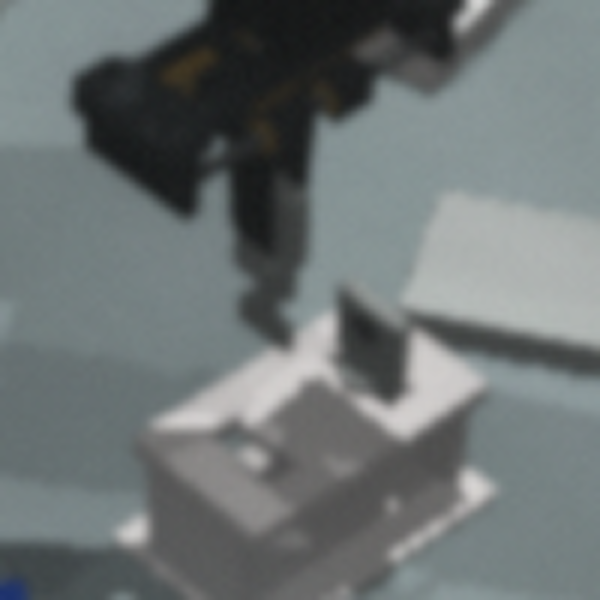

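drive_tool(steps=[{"slide": [-0.0133, 0, 0.04], "dr": [0, -0.04, 0], "fingers": 0.005}, {"slide": [-0.0266, 0, 0.08], "dr": [0, -0.08, 0], "fingers": 0.005}, {"slide": [-0.04, 0, 0.12], "dr": [0, -0.12, 0], "fingers": 0.005}, {"slide": [-0.0532, 0, 0.16], "dr": [0, -0.158, 0], "fingers": 0.005}, {"slide": [-0.0665, 0.01, 0.199], "dr": [0, -0.158, 0], "fingers": 0.005}])

```text
t: 4.43
eef_pos: [496.5, 41.1, 203.0]
tcp_rot: [-1.571, 0.0, 3.042]
ft_force: [1.0, 0.2, -1.4]
opening: 0.125
```

```bash
python3 - >/tmp/o <<'E'
from meas import *
c,s=np.cos,np.sin
def rot(L,a): return [(-60+c(a)*(x+60)-s(a)*(y-100),100+s(a)*(x+60)+c(a)*(y-100),z) for x,y,z in L]
outs=[]
for a in (.05,.075,.1):
    over(top,"top",335,195,50,65,8,D,[rot(l,a) for l in (box(-80.5,-39.5,94.5,105.5,76),box(-36,40,92,108,74),box(-84,-36,76,124,76))],"/tmp/x.png"); outs.append(cv2.imread("/tmp/x.png")[:,:265] if 0 else cv2.resize(cv2.imread("/tmp/x.png"),None,fx=.66,fy=.66))
cv2.imwrite("pics/latch.png",np.hstack(outs))
E
python3 go.py 504.8 -86 170 3.04
```

```text
t4.43 pos [496.5  41.1 203. ] rot [-1.5708e+00  5.0000e-04  3.0419e+00] F [ 1.   0.2 -1.4] M [ 0.12 -0.07  0.02] op 11.916 q [-0.05  0.33  1.88 -0.    0.94  1.62]
slide [-0.0209  0.033   0.1256] dr_y 0.0019
```

View pics/latch.png

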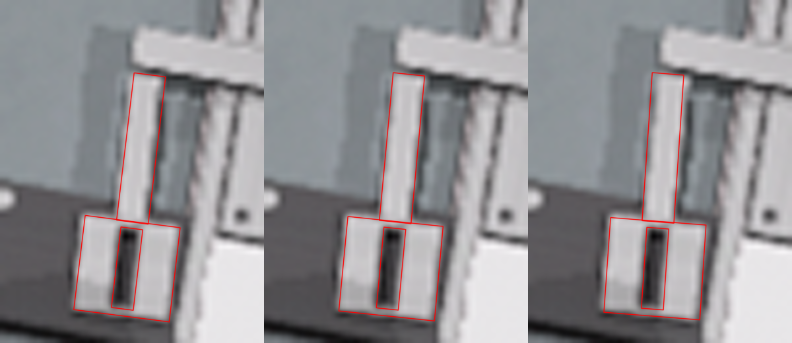

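drive_tool(steps=[{"slide": [-0.0065, 0, 0.04], "dr": [0, -0.003, 0], "fingers": 0.005}, {"slide": [-0.013, 0.005, 0.08], "dr": [0, -0.003, 0], "fingers": 0.005}, {"slide": [-0.019, 0.02, 0.115], "dr": [0, -0.003, 0], "fingers": 0.005}, {"slide": [-0.0203, 0.033, 0.1245], "dr": [0, -0.003, 0], "fingers": 0.005}, {"slide": [-0.0203, 0.033, 0.1245], "dr": [0, -0.003, 0], "fingers": 0.005}])

```text
t: 4.85
eef_pos: [502.7, -85.1, 166.9]
tcp_rot: [-1.572, -0.005, 3.038]
ft_force: [-0.1, 0.4, -2.4]
opening: 0.123
```

drive_tool(steps=[{"slide": [0, 0, 0], "dr": [0, 0, 0], "fingers": 0.005}, {"slide": [0, 0, 0], "dr": [0, 0, 0], "fingers": 0.005}])

```text
t: 5.02
eef_pos: [504.0, -82.2, 170.0]
tcp_rot: [-1.571, -0.001, 3.042]
ft_force: [0.1, 0.1, -0.9]
opening: 0.122
```

```bash
python3 go.py 504.8 -86 170 3.045; python3 - >/tmp/o <<'E'
from meas import *
ims={n:optics.read_camera(n)[:,:,::-1] for n in("scene","top")}
for n in ims: cv2.imwrite(f"pics/{n}5.png",ims[n])
s=env.state();P=np.r_[s["eef_pos"][:2],s["tcp_rot"][2]]; z=s["eef_pos"][2]-13.2
b=ims["scene"].copy()
over(b,"scene",240,225,90,100,6,P,[[(a,0,z+q) for a,q in((-17,0),(17,0),(17,-18),(6,-18),(6,-34),(17,-34),(17,-50),(-17,-50),(-17,-34),(-6,-34),(-6,-18),(-17,-18))],circ(0,0,17,z)],"pics/c5.png")
a=cv2.resize(ims["top"][165:290,310:450],None,fx=2.2,fy=2.2); c=cv2.imread("pics/c5.png")
cv2.imwrite("pics/c5.png",c)
r=cv2.resize(ims["scene"][225:325,240:330],None,fx=6,fy=6,interpolation=2); cv2.imwrite("pics/c5r.png",r)
E
```

```text
t5.02 pos [504.  -82.2 170. ] rot [-1.5711e+00 -9.0000e-04  3.0425e+00] F [ 0.1  0.1 -0.9] M [0.09 0.08 0.04] op 11.617 q [-0.29  0.39  1.89  0.    0.87  1.38]
slide [-0.0011  0.      0.0037] dr_y -0.0025
```

View pics/c5.png

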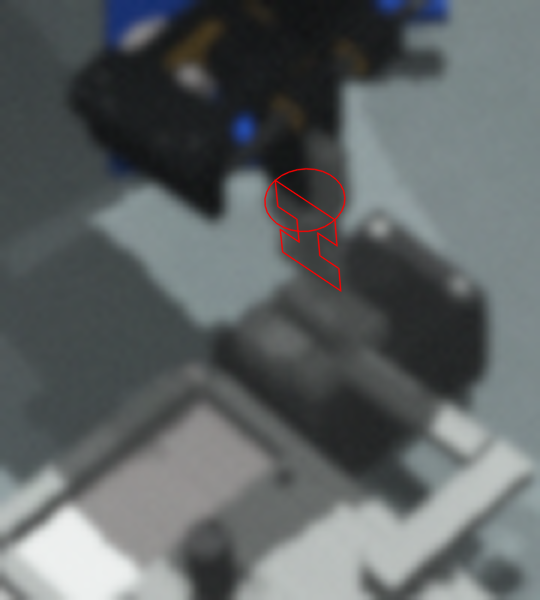

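View pics/c5r.png

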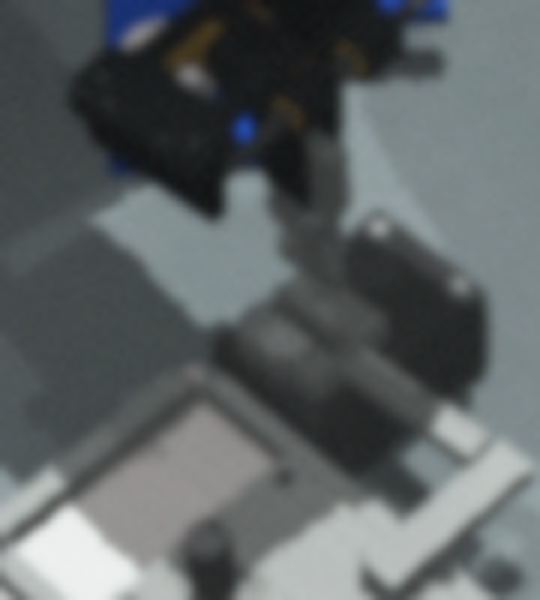

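View pics/top5.png

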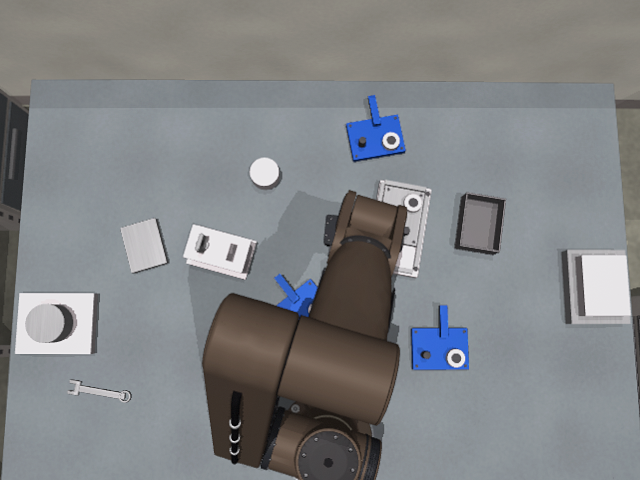

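drive_tool(steps=[{"slide": [-0.0011, 0.01, 0.0035], "dr": [0, -0.0025, 0], "fingers": 0.005}, {"slide": [-0.0011, 0.02, 0.0035], "dr": [0, -0.0025, 0], "fingers": 0.005}, {"slide": [-0.0011, 0.024, 0.0035], "dr": [0, -0.0025, 0], "fingers": 0.005}, {"slide": [-0.0011, 0.024, 0.0035], "dr": [0, -0.0025, 0], "fingers": 0.005}, {"slide": [-0.0011, 0.024, 0.0035], "dr": [0, -0.0025, 0], "fingers": 0.005}])

```text
t: 5.53
eef_pos: [504.8, -86.5, 145.8]
tcp_rot: [-1.571, -0.001, 3.045]
ft_force: [-0.5, 0.3, -1.6]
opening: 0.129
```

```bash
python3 go.py 504.8 -86 146 3.045; python3 - >/tmp/o <<'E'
from meas import *
ims={n:optics.read_camera(n)[:,:,::-1] for n in("scene",)}
for n in ims: cv2.imwrite(f"pics/{n}6.png",ims[n])
s=env.state();P=np.r_[s["eef_pos"][:2],s["tcp_rot"][2]]; z=s["eef_pos"][2]-13.2
b=ims["scene"].copy()
r=cv2.resize(b[245:325,260:330],None,fx=7,fy=7,interpolation=2)
g=cv2.LUT(r,np.clip(255*(np.arange(256)/255.)**.5,0,255).astype(np.uint8)); cv2.imwrite("pics/c6.png",g)
E
```

```text
t5.53 pos [504.8 -86.5 145.8] rot [-1.5709e+00 -9.0000e-04  3.0447e+00] F [-0.5  0.3 -1.6] M [ 0.09  0.03 -0.02] op 12.296 q [-0.3   0.42  1.91 -0.    0.81  1.37]
slide [ 0.0001 -0.0002 -0.0004] dr_y -0.0003
```

View pics/c6.png

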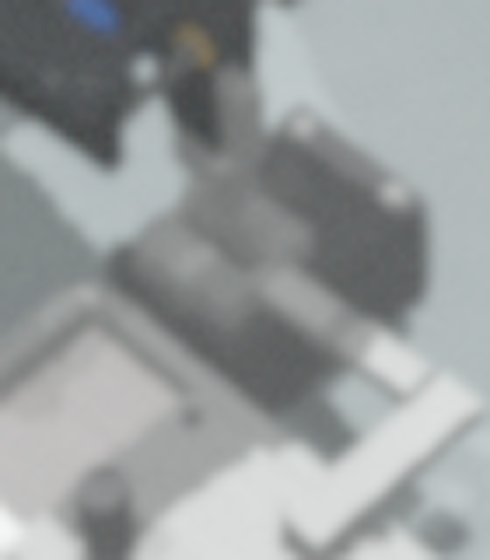

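drive_tool(steps=[{"slide": [0, 0.003, -0.0004], "dr": [0, 0, 0], "fingers": 0.005}, {"slide": [0, 0.006, -0.0004], "dr": [0, 0, 0], "fingers": 0.005}, {"slide": [0, 0.009, -0.0004], "dr": [0, 0, 0], "fingers": 0.005}, {"slide": [0, 0.011, -0.0004], "dr": [0, 0, 0], "fingers": 0.005}])

```text
t: 5.92
eef_pos: [504.9, -86.2, 134.8]
tcp_rot: [-1.571, -0.0, 3.044]
ft_force: [0.2, 0.5, -1.2]
opening: 0.124
```

```bash
python3 go.py
```

```text
t5.92 pos [504.9 -86.2 134.8] rot [-1.5707e+00 -2.0000e-04  3.0445e+00] F [ 0.2  0.5 -1.2] M [0.06 0.04 0.01] op 11.817 q [-0.3   0.44  1.92 -0.    0.78  1.37]
```

drive_tool(steps=[{"slide": [0, 0.003, 0], "dr": [0, 0, 0], "fingers": 0.005}, {"slide": [0, 0.006, 0], "dr": [0, 0, 0], "fingers": 0.005}, {"slide": [0, 0.009, 0], "dr": [0, 0, 0], "fingers": 0.005}, {"slide": [0, 0.012, 0], "dr": [0, 0, 0], "fingers": 0.005}])

```text
t: 6.25
eef_pos: [505.0, -86.2, 122.9]
tcp_rot: [-1.571, -0.0, 3.044]
ft_force: [-0.0, 0.4, -2.5]
opening: 0.127
```

drive_tool(steps=[{"slide": [0, 0.005, 0], "dr": [0, 0, 0], "fingers": 0.005}, {"slide": [0, 0.01, 0], "dr": [0, 0, 0], "fingers": 0.005}, {"slide": [0, 0.015, 0], "dr": [0, 0, 0], "fingers": 0.005}, {"slide": [0, 0.02, 0], "dr": [0, 0, 0], "fingers": 0.005}])

```text
t: 6.58
eef_pos: [504.9, -86.2, 102.6]
tcp_rot: [-1.571, -0.0, 3.044]
ft_force: [-0.5, -0.1, -1.5]
opening: 0.12
```

```bash
python3 go.py
```

```text
t6.58 pos [504.9 -86.2 102.6] rot [-1.5707e+00 -2.0000e-04  3.0445e+00] F [-0.5 -0.1 -1.5] M [ 0.05  0.03 -0.02] op 11.436 q [-0.3   0.49  1.95 -0.    0.71  1.37]
```

drive_tool(steps=[{"slide": [0, 0.004, 0], "dr": [0, 0, 0], "fingers": 0.005}, {"slide": [0, 0.008, 0], "dr": [0, 0, 0], "fingers": 0.005}, {"slide": [0, 0.012, 0], "dr": [0, 0, 0], "fingers": 0.005}, {"slide": [0, 0.013, 0], "dr": [0, 0, 0], "fingers": 0.005}, {"slide": [0, 0.0135, 0], "dr": [0, 0, 0], "fingers": 0.005}])

```text
t: 7.0
eef_pos: [504.9, -86.2, 89.4]
tcp_rot: [-1.571, -0.0, 3.045]
ft_force: [0.4, -0.5, -1.6]
opening: 0.127
```

```bash
python3 go.py
```

```text
t7.00 pos [504.9 -86.2  89.4] rot [-1.5708e+00 -4.0000e-04  3.0445e+00] F [ 0.4 -0.5 -1.6] M [ 0.05  0.01 -0.  ] op 12.097 q [-0.3   0.51  1.96 -0.    0.67  1.37]
```

No contact yet; press gently until the collar seats.

drive_tool(steps=[{"slide": [0, 0.0007, 0], "dr": [0, 0, 0], "fingers": 0.005}, {"slide": [0, 0.0012, 0], "dr": [0, 0, 0], "fingers": 0.005}])

```text
t: 7.17
eef_pos: [505.1, -86.3, 89.2]
tcp_rot: [-1.571, 0.001, 3.044]
ft_force: [-3.6, -0.4, 13.3]
opening: 0.125
```

```bash
python3 go.py
```

```text
t7.17 pos [505.1 -86.3  89.2] rot [-1.5706e+00  5.0000e-04  3.0445e+00] F [-3.6 -0.4 13.3] M [0.24 0.78 0.01] op 11.853 q [-0.3   0.51  1.96 -0.    0.67  1.37]
```

drive_tool(steps=[{"slide": [0, 0, 0], "dr": [0, -0.08, 0], "fingers": 0.005}, {"slide": [0, 0, 0], "dr": [0, -0.16, 0], "fingers": 0.005}, {"slide": [0, 0, 0], "dr": [0, -0.22, 0], "fingers": 0.005}, {"slide": [0, 0, 0], "dr": [0, -0.28, 0], "fingers": 0.005}])

```text
t: 7.5
eef_pos: [505.4, -86.9, 89.2]
tcp_rot: [-1.569, 0.001, -2.956]
ft_force: [-1.9, -5.6, 3.4]
opening: 0.129
```

```bash
python3 go.py
```

```text
t7.50 pos [505.4 -86.9  89.2] rot [-1.5693e+00  1.1000e-03 -2.9556e+00] F [-1.9 -5.6  3.4] M [-1.1   0.43 -0.17] op 12.243 q [-0.3   0.51  1.96 -0.    0.67  1.09]
```

drive_tool(steps=[{"slide": [0, 0, 0], "dr": [0, -0.04, 0], "fingers": 0.005}, {"slide": [0, 0, 0], "dr": [0, -0.08, 0], "fingers": 0.005}, {"slide": [0, 0, 0], "dr": [0, -0.1, 0], "fingers": 0.005}])

```text
t: 7.75
eef_pos: [505.4, -87.0, 89.2]
tcp_rot: [-1.569, 0.001, -2.856]
ft_force: [-2.2, -5.4, 4.1]
opening: 0.124
```

```bash
python3 go.py
```

```text
t7.75 pos [505.4 -87.   89.2] rot [-1.5692e+00  9.0000e-04 -2.8564e+00] F [-2.2 -5.4  4.1] M [-1.09  0.47 -0.1 ] op 11.833 q [-0.3   0.51  1.96 -0.    0.67  0.99]
```

drive_tool(steps=[{"slide": [0, 0, 0], "dr": [0, -0.03, 0], "fingers": 0.005}, {"slide": [0, 0, 0], "dr": [0, -0.06, 0], "fingers": 0.005}])

```text
t: 7.92
eef_pos: [505.4, -87.0, 89.2]
tcp_rot: [-1.569, 0.001, -2.797]
ft_force: [-1.1, -5.7, 4.8]
opening: 0.125
```

```bash
python3 go.py
```

```text
t7.92 pos [505.4 -87.   89.2] rot [-1.5690e+00  9.0000e-04 -2.7972e+00] F [-1.1 -5.7  4.8] M [-1.24  0.39 -0.18] op 11.878 q [-0.3   0.51  1.96 -0.    0.67  0.93]
```

drive_tool(steps=[{"slide": [0, 0, 0], "dr": [0, -0.03, 0], "fingers": 0.005}, {"slide": [0, 0, 0], "dr": [0, -0.06, 0], "fingers": 0.005}])

```text
t: 8.08
eef_pos: [505.5, -87.1, 89.2]
tcp_rot: [-1.569, 0.001, -2.737]
ft_force: [-2.0, -6.2, 2.5]
opening: 0.126
```

```bash
python3 go.py
```

```text
t8.08 pos [505.5 -87.1  89.2] rot [-1.5688e+00  9.0000e-04 -2.7371e+00] F [-2.  -6.2  2.5] M [-1.37  0.37 -0.15] op 11.947 q [-0.3   0.51  1.96 -0.    0.67  0.87]
```

drive_tool(steps=[{"slide": [0, 0, 0], "dr": [0, -0.03, 0], "fingers": 0.005}, {"slide": [0, 0, 0], "dr": [0, -0.06, 0], "fingers": 0.005}])

```text
t: 8.25
eef_pos: [505.5, -87.2, 89.2]
tcp_rot: [-1.569, 0.001, -2.677]
ft_force: [-1.2, -6.7, 3.6]
opening: 0.125
```

```bash
python3 go.py; python3 - >/tmp/o <<'E'
from meas import *
ims={n:optics.read_camera(n)[:,:,::-1] for n in("scene",)}
for n in ims: cv2.imwrite(f"pics/{n}7.png",ims[n])
b=ims["scene"].copy()
r=cv2.resize(b[245:325,260:340],None,fx=7,fy=7,interpolation=2)
g=cv2.LUT(r,np.clip(255*(np.arange(256)/255.)**.5,0,255).astype(np.uint8)); cv2.imwrite("pics/c7.png",g)
E
```

```text
t8.25 pos [505.5 -87.2  89.2] rot [-1.5686e+00  8.0000e-04 -2.6772e+00] F [-1.2 -6.7  3.6] M [-1.46  0.35 -0.12] op 11.900 q [-0.3   0.51  1.96 -0.    0.67  0.81]
```

View pics/c7.png

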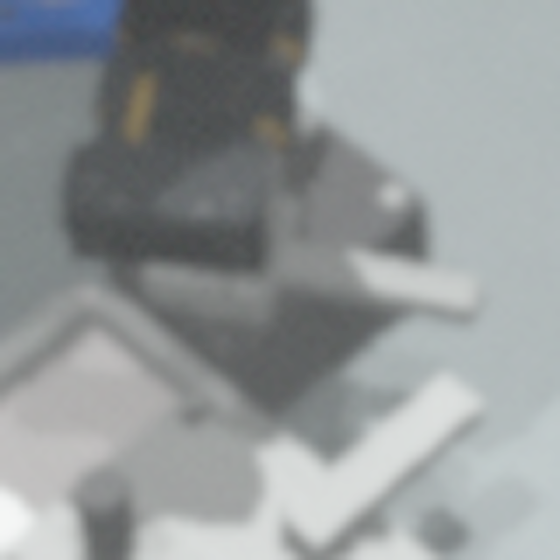

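drive_tool(steps=[{"slide": [0, 0, 0], "dr": [0, -0.09, 0], "fingers": 0.005}, {"slide": [0, 0, 0], "dr": [0, -0.18, 0], "fingers": 0.005}, {"slide": [0, 0, 0], "dr": [0, -0.27, 0], "fingers": 0.005}, {"slide": [0, 0, 0], "dr": [0, -0.36, 0], "fingers": 0.005}])

```text
t: 8.63
eef_pos: [505.6, -87.2, 89.2]
tcp_rot: [-1.568, 0.0, -2.314]
ft_force: [-1.2, -6.4, 3.8]
opening: 0.123
```

```bash
python3 go.py
```

```text
t8.63 pos [505.6 -87.2  89.2] rot [-1.5684  0.     -2.3142] F [-1.2 -6.4  3.8] M [-1.39  0.33 -0.13] op 11.724 q [-0.3   0.51  1.96 -0.    0.67  0.45]
```

drive_tool(steps=[{"slide": [0, 0, 0], "dr": [0, -0.09, 0], "fingers": 0.005}, {"slide": [0, 0, 0], "dr": [0, -0.18, 0], "fingers": 0.005}, {"slide": [0, 0, 0], "dr": [0, -0.27, 0], "fingers": 0.005}, {"slide": [0, 0, 0], "dr": [0, -0.36, 0], "fingers": 0.005}])

```text
t: 8.97
eef_pos: [505.6, -87.2, 89.2]
tcp_rot: [-1.569, -0.001, -1.954]
ft_force: [-1.3, -6.9, 3.6]
opening: 0.127
```

```bash
python3 go.py
```

```text
t8.97 pos [505.6 -87.2  89.2] rot [-1.5685e+00 -7.0000e-04 -1.9543e+00] F [-1.3 -6.9  3.6] M [-1.3   0.23 -0.21] op 12.043 q [-0.3   0.51  1.96 -0.    0.67  0.09]
```

drive_tool(steps=[{"slide": [0, 0, 0], "dr": [0, -0.05, 0], "fingers": 0.005}, {"slide": [0, 0, 0], "dr": [0, -0.1, 0], "fingers": 0.005}, {"slide": [0, 0, 0], "dr": [0, -0.14, 0], "fingers": 0.005}])

```text
t: 9.22
eef_pos: [505.6, -87.1, 89.2]
tcp_rot: [-1.569, -0.001, -1.816]
ft_force: [-2.6, -6.6, 3.9]
opening: 0.124
```

```bash
python3 go.py
```

```text
t9.22 pos [505.6 -87.1  89.2] rot [-1.5687e+00 -1.1000e-03 -1.8160e+00] F [-2.6 -6.6  3.9] M [-1.25  0.27 -0.16] op 11.785 q [-0.3   0.51  1.96 -0.    0.67 -0.05]
```

drive_tool(steps=[{"slide": [0, 0, 0], "dr": [0, -0.02, 0], "fingers": 0.005}, {"slide": [0, 0, 0], "dr": [0, -0.04, 0], "fingers": 0.005}])

```text
t: 9.38
eef_pos: [505.6, -87.1, 89.3]
tcp_rot: [-1.569, -0.001, -1.778]
ft_force: [-0.7, -5.7, 2.9]
opening: 0.126
```

```bash
python3 go.py
```

```text
t9.38 pos [505.6 -87.1  89.3] rot [-1.5686e+00 -1.0000e-03 -1.7777e+00] F [-0.7 -5.7  2.9] M [-1.25  0.2  -0.4 ] op 11.982 q [-0.3   0.51  1.96 -0.    0.67 -0.09]
```

drive_tool(steps=[{"slide": [0, 0, 0], "dr": [0, -0.02, 0], "fingers": 0.005}, {"slide": [0, 0, 0], "dr": [0, -0.03, 0], "fingers": 0.005}])

```text
t: 9.55
eef_pos: [505.6, -87.1, 89.2]
tcp_rot: [-1.569, -0.001, -1.749]
ft_force: [-1.0, -6.7, 3.3]
opening: 0.126
```

```bash
python3 go.py;python3 - >/tmp/o <<'E'
from meas import *
b=optics.read_camera("scene")[:,:,::-1]; cv2.imwrite("pics/scene8.png",b)
r=cv2.resize(b[235:325,250:340],None,fx=6,fy=6,interpolation=2)
g=cv2.LUT(r,np.clip(255*(np.arange(256)/255.)**.5,0,255).astype(np.uint8)); cv2.imwrite("pics/c8.png",g)
E
```

```text
t9.55 pos [505.6 -87.1  89.2] rot [-1.5686e+00 -9.0000e-04 -1.7488e+00] F [-1.  -6.7  3.3] M [-1.28  0.23 -0.75] op 11.935 q [-0.3   0.51  1.96 -0.    0.67 -0.12]
```

View pics/c8.png

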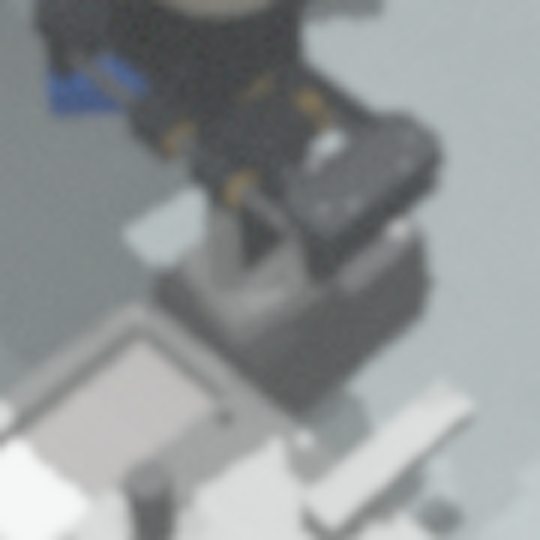

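drive_tool(steps=[{"slide": [0, 0, 0], "dr": [0, 0.08, 0], "fingers": 0.005}, {"slide": [0, 0, 0], "dr": [0, 0.15, 0], "fingers": 0.005}, {"slide": [0, 0, 0], "dr": [0, 0.15, 0], "fingers": 0.005}])

```text
t: 9.85
eef_pos: [505.5, -86.6, 89.2]
tcp_rot: [-1.569, -0.0, -1.902]
ft_force: [-0.2, -2.0, 4.7]
opening: 0.125
```

drive_tool(steps=[{"slide": [0, -0.006, 0], "dr": [0, 0, 0], "fingers": 0.005}, {"slide": [0, -0.014, 0], "dr": [0, 0, 0], "fingers": 0.005}, {"slide": [0, -0.026, 0], "dr": [0, 0, 0], "fingers": 0.005}, {"slide": [0, -0.038, 0], "dr": [0, 0, 0], "fingers": 0.005}, {"slide": [0, -0.05, 0], "dr": [0, 0, 0], "fingers": 0.005}])

```text
t: 10.27
eef_pos: [504.9, -86.0, 139.6]
tcp_rot: [-1.571, 0.0, -1.897]
ft_force: [0.3, 0.5, -1.6]
opening: 0.126
```

```bash
python3 go.py;python3 - >/tmp/o <<'E'
from meas import *
b=optics.read_camera("scene")[:,:,::-1]; cv2.imwrite("pics/scene9.png",b)
r=cv2.resize(b[225:325,250:340],None,fx=6,fy=6,interpolation=2)
g=cv2.LUT(r,np.clip(255*(np.arange(256)/255.)**.5,0,255).astype(np.uint8)); cv2.imwrite("pics/c9.png",g)
E
```

```text
t10.27 pos [504.9 -86.  139.6] rot [-1.5708e+00  1.0000e-04 -1.8967e+00] F [ 0.3  0.5 -1.6] M [-0.02 -0.06 -0.03] op 12.025 q [-0.3   0.43  1.92  0.    0.8   0.03]
```

View pics/c9.png

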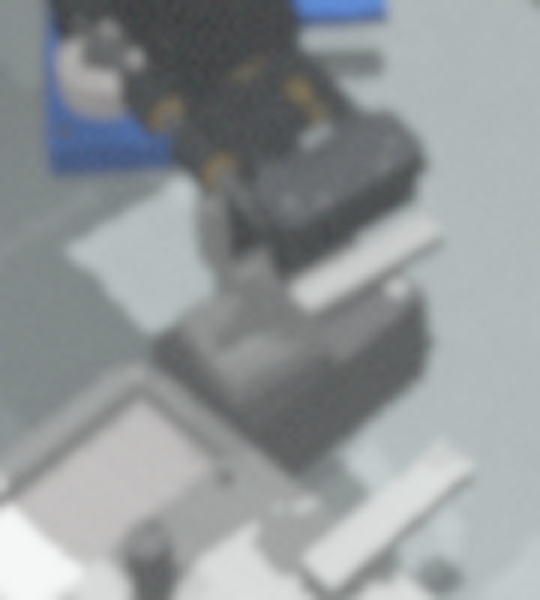

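drive_tool(steps=[{"slide": [0, -0.025, 0], "dr": [0, 0.1, 0], "fingers": 0.005}, {"slide": [0, -0.055, 0], "dr": [0, 0.2, 0], "fingers": 0.005}, {"slide": [0, -0.07, 0], "dr": [0, 0.3, 0], "fingers": 0.005}, {"slide": [0, -0.07, 0], "dr": [0, 0.42, 0], "fingers": 0.005}, {"slide": [0, -0.07, 0], "dr": [0, 0.54, 0], "fingers": 0.005}])

```text
t: 10.73
eef_pos: [505.2, -86.2, 209.8]
tcp_rot: [-1.569, 0.001, -2.443]
ft_force: [0.8, 0.4, -2.1]
opening: 0.126
```

```bash
python3 - <<'E'
from h import *
a=cv2.imread("pics/top5.png")
cv2.imwrite("pics/c10.png",cv2.resize(a[215:285,175:265],None,fx=8,fy=8,interpolation=2))
E
python3 go.py 485 247.8 210 2.879
```

```text
t10.73 pos [505.2 -86.2 209.8] rot [-1.5689e+00  1.3000e-03 -2.4429e+00] F [ 0.8  0.4 -2.1] M [ 0.02  0.01 -0.01] op 11.952 q [-0.3   0.34  1.84  0.    0.96  0.57]
slide [-1.993e-01 -2.000e-04 -2.687e-01] dr_y 0.9613
```

View pics/c10.png

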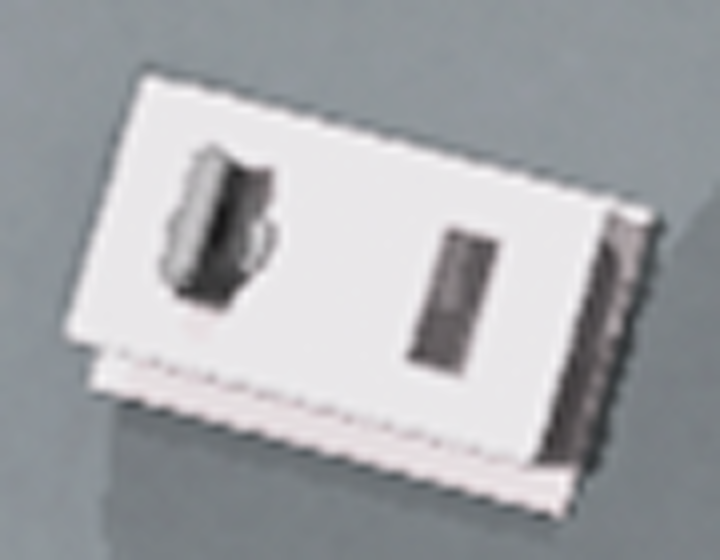

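```bash
python3 - <<'E'
from h import *
f=lambda u,v:unc(u,v,8,175,215)
print(ray("top",f(454,301),80), [ray("top",f(*c),80).round(1) for c in((447,230),(500,238),(462,373),(408,362))])
E
```

```text
[485.52205906 248.56422511  80.        ] [array([509. , 251.4,  80. ]), array([506.4, 233.9,  80. ]), array([461.8, 245.4,  80. ]), array([465.4, 263.2,  80. ])]
```

drive_tool(steps=[{"slide": [-0.024, 0, -0.032], "dr": [0, 0.12, 0], "fingers": 0.005}, {"slide": [-0.048, 0, -0.064], "dr": [0, 0.24, 0], "fingers": 0.005}, {"slide": [-0.072, 0, -0.097], "dr": [0, 0.36, 0], "fingers": 0.005}, {"slide": [-0.096, 0, -0.129], "dr": [0, 0.48, 0], "fingers": 0.005}, {"slide": [-0.12, 0, -0.1614], "dr": [0, 0.6, 0], "fingers": 0.005}])

```text
t: 11.15
eef_pos: [493.0, 99.7, 208.7]
tcp_rot: [-1.571, 0.0, -2.997]
ft_force: [0.5, -0.9, -2.4]
opening: 0.123
```

```bash
python3 go.py 485.2 248.5 175 2.879
```

```text
t11.15 pos [493.   99.7 208.7] rot [-1.5708e+00  2.0000e-04 -2.9965e+00] F [ 0.5 -0.9 -2.4] M [ 0.03 -0.02  0.02] op 11.669 q [ 0.07  0.33  1.86 -0.    0.96  1.49]
slide [-0.0138  0.0337 -0.1484] dr_y 0.4076
```

drive_tool(steps=[{"slide": [-0.0015, 0, -0.038], "dr": [0, 0.12, 0], "fingers": 0.005}, {"slide": [-0.003, 0.005, -0.076], "dr": [0, 0.24, 0], "fingers": 0.005}, {"slide": [-0.0043, 0.01, -0.112], "dr": [0, 0.36, 0], "fingers": 0.005}, {"slide": [-0.0051, 0.015, -0.134], "dr": [0, 0.361, 0], "fingers": 0.005}, {"slide": [-0.0051, 0.015, -0.134], "dr": [0, 0.361, 0], "fingers": 0.005}])

```text
t: 11.57
eef_pos: [477.4, 235.0, 192.6]
tcp_rot: [-1.571, -0.001, 2.933]
ft_force: [-1.7, -0.4, -1.7]
opening: 0.123
```

drive_tool(steps=[{"slide": [0, 0.01, 0], "dr": [0, 0, 0], "fingers": 0.005}, {"slide": [0, 0.02, 0], "dr": [0, 0, 0], "fingers": 0.005}, {"slide": [0, 0.02, 0], "dr": [0, 0, 0], "fingers": 0.005}])

```text
t: 11.82
eef_pos: [477.9, 230.0, 171.4]
tcp_rot: [-1.569, -0.003, 2.93]
ft_force: [-0.4, -0.7, -1.7]
opening: 0.124
```

```bash
python3 go.py 485.2 248.5 155 2.879; python3 - >/tmp/o <<'E'
from meas import *
b=optics.read_camera("scene")[:,:,::-1]; cv2.imwrite("pics/scene11.png",b)
cv2.imwrite("pics/c11.png",cv2.resize(b[145:235,310:410],None,fx=6,fy=6,interpolation=2))
E
```

```text
t11.82 pos [477.9 230.  171.4] rot [-1.5690e+00 -2.6000e-03  2.9298e+00] F [-0.4 -0.7 -1.7] M [ 0.05  0.06 -0.02] op 11.827 q [ 0.32  0.41  1.84 -0.    0.9   2.11]
slide [-0.0032  0.0164 -0.0196] dr_y 0.0508
```

View pics/c11.png

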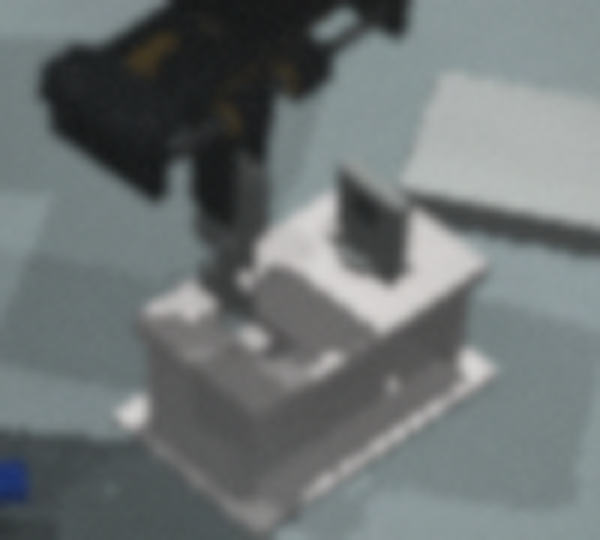

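drive_tool(steps=[{"slide": [-0.0032, 0, -0.0196], "dr": [0, 0.051, 0], "fingers": 0.005}, {"slide": [-0.0032, 0.01, -0.0196], "dr": [0, 0.051, 0], "fingers": 0.005}, {"slide": [-0.0032, 0.0164, -0.0196], "dr": [0, 0.051, 0], "fingers": 0.005}, {"slide": [-0.0032, 0.0164, -0.0196], "dr": [0, 0.051, 0], "fingers": 0.005}, {"slide": [-0.0032, 0.0164, -0.0196], "dr": [0, 0.051, 0], "fingers": 0.005}])

```text
t: 12.28
eef_pos: [485.6, 248.9, 156.6]
tcp_rot: [-1.57, -0.001, 2.879]
ft_force: [0.3, 0.8, -1.2]
opening: 0.129
```

```bash
python3 go.py 485.2 248.5 140 2.879; python3 - >/tmp/o <<'E'
from meas import *
b=optics.read_camera("scene")[:,:,::-1]; cv2.imwrite("pics/scene12.png",b)
cv2.imwrite("pics/c12.png",cv2.resize(b[145:235,310:410],None,fx=6,fy=6,interpolation=2))
E
```

```text
t12.28 pos [485.6 248.9 156.6] rot [-1.5698e+00 -1.1000e-03  2.8790e+00] F [ 0.3  0.8 -1.2] M [ 0.11 -0.01  0.03] op 12.244 q [ 0.35  0.45  1.82 -0.    0.88  2.19]
slide [0.0003 0.0166 0.0005] dr_y -0.0000
```

View pics/c12.png

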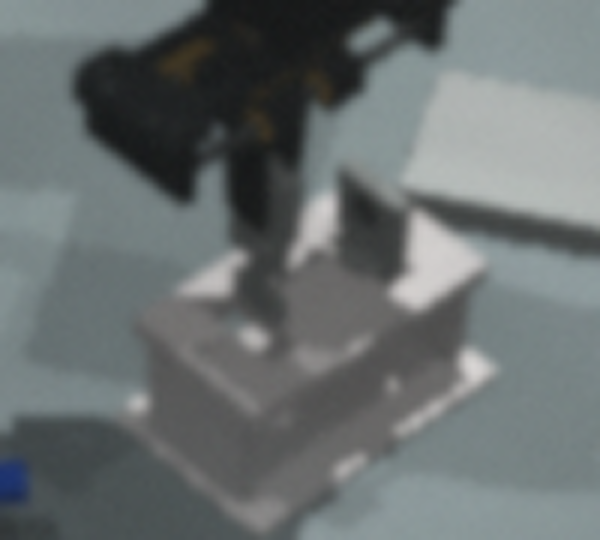

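Above the slot. Descend in stages.

drive_tool(steps=[{"slide": [0, 0.006, 0], "dr": [0, 0, 0], "fingers": 0.005}, {"slide": [0, 0.012, 0], "dr": [0, 0, 0], "fingers": 0.005}, {"slide": [0, 0.018, 0], "dr": [0, 0, 0], "fingers": 0.005}, {"slide": [0, 0.022, 0], "dr": [0, 0, 0], "fingers": 0.005}])

```text
t: 12.67
eef_pos: [485.6, 249.6, 134.2]
tcp_rot: [-1.57, -0.001, 2.879]
ft_force: [-0.0, 0.5, -1.2]
opening: 0.125
```

drive_tool(steps=[{"slide": [0, 0.006, 0], "dr": [0, 0, 0], "fingers": 0.005}, {"slide": [0, 0.012, 0], "dr": [0, 0, 0], "fingers": 0.005}, {"slide": [0, 0.018, 0], "dr": [0, 0, 0], "fingers": 0.005}, {"slide": [0, 0.022, 0], "dr": [0, 0, 0], "fingers": 0.005}])

```text
t: 13.0
eef_pos: [485.7, 249.7, 112.2]
tcp_rot: [-1.57, -0.001, 2.879]
ft_force: [-0.6, -0.4, -0.9]
opening: 0.126
```

```bash
python3 go.py
```

```text
t13.00 pos [485.7 249.7 112.2] rot [-1.5703e+00 -5.0000e-04  2.8790e+00] F [-0.6 -0.4 -0.9] M [0.01 0.07 0.02] op 11.964 q [ 0.35  0.51  1.86 -0.    0.77  2.19]
```

drive_tool(steps=[{"slide": [0, 0.006, 0], "dr": [0, 0, 0], "fingers": 0.005}, {"slide": [0, 0.012, 0], "dr": [0, 0, 0], "fingers": 0.005}, {"slide": [0, 0.017, 0], "dr": [0, 0, 0], "fingers": 0.005}, {"slide": [0, 0.0185, 0], "dr": [0, 0, 0], "fingers": 0.005}])

```text
t: 13.33
eef_pos: [485.6, 249.6, 93.6]
tcp_rot: [-1.57, -0.001, 2.879]
ft_force: [0.9, -0.9, -0.9]
opening: 0.122
```

drive_tool(steps=[{"slide": [0, 0.001, 0], "dr": [0, 0, 0], "fingers": 0.005}, {"slide": [0, 0.001, 0], "dr": [0, 0, 0], "fingers": 0.005}])

```text
t: 13.5
eef_pos: [485.9, 249.7, 93.5]
tcp_rot: [-1.571, -0.0, 2.879]
ft_force: [1.2, 0.5, -2.1]
opening: 0.123
```

```bash
python3 go.py
```

```text
t13.50 pos [485.9 249.7  93.5] rot [-1.5707 -0.      2.879 ] F [ 1.2  0.5 -2.1] M [ 0.09 -0.02 -0.02] op 11.691 q [ 0.35  0.54  1.87 -0.    0.73  2.19]
```

drive_tool(steps=[{"slide": [0, 0.0005, 0], "dr": [0, 0, 0], "fingers": 0.005}, {"slide": [0, 0.0005, 0], "dr": [0, 0, 0], "fingers": 0.005}])

```text
t: 13.67
eef_pos: [486.1, 249.8, 93.3]
tcp_rot: [-1.571, 0.0, 2.879]
ft_force: [-0.9, 0.4, -1.1]
opening: 0.129
```

```bash
python3 go.py
```

```text
t13.67 pos [486.1 249.8  93.3] rot [-1.5710e+00  4.0000e-04  2.8789e+00] F [-0.9  0.4 -1.1] M [0.07 0.01 0.02] op 12.224 q [ 0.35  0.54  1.87 -0.    0.73  2.19]
```

drive_tool(steps=[{"slide": [0, 0.0005, 0], "dr": [0, 0, 0], "fingers": 0.045}, {"slide": [0, 0.0005, 0], "dr": [0, 0, 0], "fingers": 0.045}, {"slide": [0, 0.0005, 0], "dr": [0, 0, 0], "fingers": 0.045}, {"slide": [0, 0.0005, 0], "dr": [0, 0, 0], "fingers": 0.045}, {"slide": [0, 0.0005, 0], "dr": [0, 0, 0], "fingers": 0.045}])

```text
t: 14.08
eef_pos: [486.0, 249.7, 92.7]
tcp_rot: [-1.571, 0.0, 2.879]
ft_force: [0.4, -0.0, 0.1]
opening: 0.415
```

drive_tool(steps=[{"slide": [0, -0.02, 0], "dr": [0, 0, 0], "fingers": 0.045}, {"slide": [0, -0.055, 0], "dr": [0, 0, 0], "fingers": 0.045}, {"slide": [0, -0.09, 0], "dr": [0, 0, 0], "fingers": 0.045}, {"slide": [0, -0.12, 0], "dr": [0, 0, 0], "fingers": 0.045}, {"slide": [0, -0.13, 0], "dr": [0, 0, 0], "fingers": 0.045}])

```text
t: 14.5
eef_pos: [487.0, 250.2, 226.9]
tcp_rot: [-1.574, 0.005, 2.879]
ft_force: [-0.5, -0.1, -0.5]
opening: 0.474
```

```bash
python3 go.py; python3 - >/tmp/o <<'E'
from meas import *
b=optics.read_camera("scene")[:,:,::-1]; cv2.imwrite("pics/scene13.png",b)
cv2.imwrite("pics/c13.png",cv2.resize(b[145:235,310:410],None,fx=6,fy=6,interpolation=2))
E
```

```text
t14.50 pos [487.  250.2 226.9] rot [-1.5742  0.0049  2.879 ] F [-0.5 -0.1 -0.5] M [0.06 0.04 0.06] op 45.062 q [ 0.35  0.37  1.74 -0.    1.03  2.19]
```

View pics/c13.png

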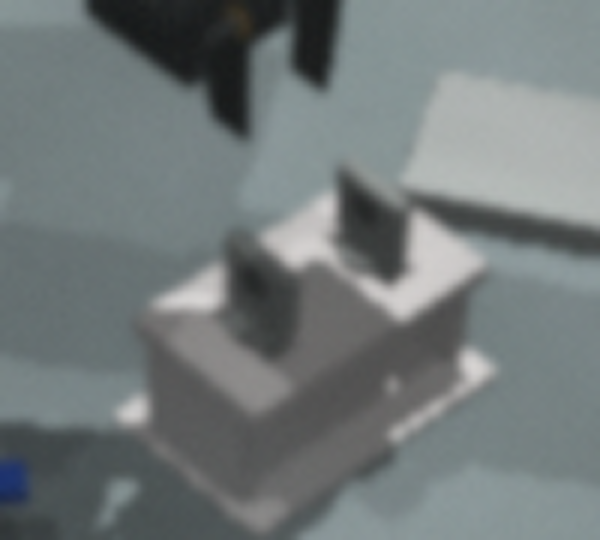

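drive_tool(steps=[{"slide": [-0.0145, 0, 0.0355], "dr": [0, -0.12, 0], "fingers": 0.045}, {"slide": [-0.029, 0.002, 0.071], "dr": [0, -0.24, 0], "fingers": 0.045}, {"slide": [-0.0435, 0.005, 0.1065], "dr": [0, -0.36, 0], "fingers": 0.045}, {"slide": [-0.058, 0.01, 0.142], "dr": [0, -0.48, 0], "fingers": 0.045}, {"slide": [-0.0725, 0.015, 0.1775], "dr": [0, -0.6, 0], "fingers": 0.045}])

```text
t: 14.97
eef_pos: [508.6, 65.2, 207.3]
tcp_rot: [-1.571, -0.001, -2.834]
ft_force: [0.7, 0.7, -0.3]
opening: 0.474
```

```bash
python3 go.py 543.9 -209.2 190 -1.748
```

```text
t14.97 pos [508.6  65.2 207.3] rot [-1.5710e+00 -1.2000e-03 -2.8339e+00] F [ 0.7  0.7 -0.3] M [-0.04 -0.02  0.04] op 45.095 q [-0.    0.34  1.84 -0.    0.96  1.26]
slide [0.0495 0.0173 0.2722] dr_y -1.0859
```

drive_tool(steps=[{"slide": [0.006, 0, 0.033], "dr": [0, -0.12, 0], "fingers": 0.045}, {"slide": [0.012, 0, 0.066], "dr": [0, -0.24, 0], "fingers": 0.045}, {"slide": [0.018, 0, 0.099], "dr": [0, -0.36, 0], "fingers": 0.045}, {"slide": [0.024, 0, 0.132], "dr": [0, -0.48, 0], "fingers": 0.045}, {"slide": [0.03, 0, 0.165], "dr": [0, -0.6, 0], "fingers": 0.045}])

```text
t: 15.38
eef_pos: [529.0, -101.2, 207.2]
tcp_rot: [-1.572, -0.001, -2.234]
ft_force: [-0.1, 0.5, 0.7]
opening: 0.472
```

```bash
python3 go.py 543.9 -209.2 190 -1.748
```

```text
t15.38 pos [ 529.  -101.2  207.2] rot [-1.5724e+00 -6.0000e-04 -2.2340e+00] F [-0.1  0.5  0.7] M [-0.01 -0.09  0.03] op 44.886 q [-0.31  0.38  1.78 -0.    0.99  0.35]
slide [0.0759 0.0172 0.0782] dr_y -0.4860
```

drive_tool(steps=[{"slide": [0.025, 0.005, 0.026], "dr": [0, -0.12, 0], "fingers": 0.045}, {"slide": [0.05, 0.01, 0.052], "dr": [0, -0.24, 0], "fingers": 0.045}, {"slide": [0.07, 0.017, 0.0725], "dr": [0, -0.36, 0], "fingers": 0.045}, {"slide": [0.076, 0.017, 0.0782], "dr": [0, -0.48, 0], "fingers": 0.045}, {"slide": [0.076, 0.017, 0.0782], "dr": [0, -0.486, 0], "fingers": 0.045}])

```text
t: 15.8
eef_pos: [543.1, -209.7, 189.4]
tcp_rot: [-1.573, 0.001, -1.751]
ft_force: [1.1, 0.8, 0.5]
opening: 0.476
```

drive_tool(steps=[{"slide": [0, 0, 0], "dr": [0, 0, 0], "fingers": 0.045}, {"slide": [0, 0, 0], "dr": [0, 0, 0], "fingers": 0.045}])

```text
t: 15.97
eef_pos: [543.4, -206.8, 191.0]
tcp_rot: [-1.572, 0.0, -1.757]
ft_force: [1.0, -0.7, 0.1]
opening: 0.474
```

```bash
python3 go.py 543.9 -209.2 110 -1.748; python3 - >/tmp/o <<'E'
from meas import *
for n in("scene","top"):
  b=optics.read_camera(n)[:,:,::-1]; cv2.imwrite(f"pics/{n}14.png",b)
b=cv2.imread("pics/scene14.png");cv2.imwrite("pics/c14.png",cv2.resize(b[225:385,205:345],None,fx=3.7,fy=3.7,interpolation=2))
E
```

```text
t15.97 pos [ 543.4 -206.8  191. ] rot [-1.5717e+00  4.0000e-04 -1.7574e+00] F [ 1.  -0.7  0.1] M [-0.06 -0.06  0.01] op 45.040 q [-0.48  0.45  1.7   0.    0.99 -0.29]
slide [0.0023 0.081  0.0009] dr_y -0.0094
```

View pics/c14.png

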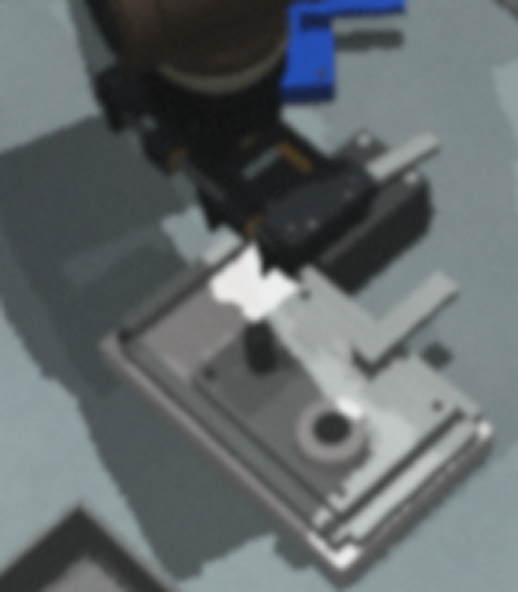

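View pics/top14.png

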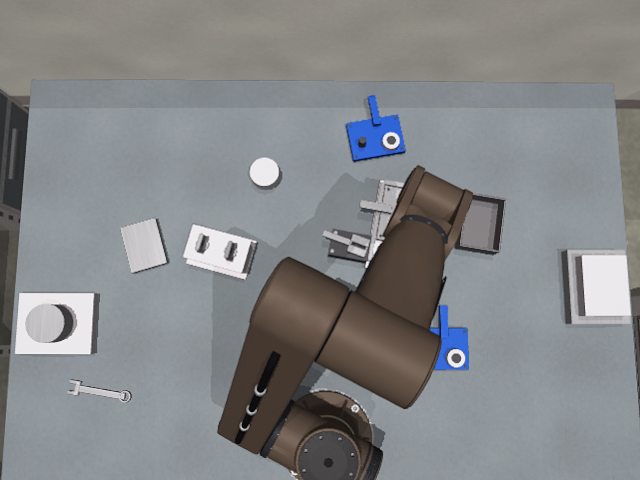

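drive_tool(steps=[{"slide": [0.0023, 0.03, 0.0009], "dr": [0, -0.009, 0], "fingers": 0.05}, {"slide": [0.0023, 0.06, 0.0009], "dr": [0, -0.009, 0], "fingers": 0.05}, {"slide": [0.0023, 0.081, 0.0009], "dr": [0, -0.009, 0], "fingers": 0.05}, {"slide": [0.0023, 0.081, 0.0009], "dr": [0, -0.009, 0], "fingers": 0.05}])

```text
t: 16.4
eef_pos: [542.6, -208.5, 107.2]
tcp_rot: [-1.576, 0.002, -1.745]
ft_force: [-0.8, 0.1, 0.2]
opening: 0.526
```

```bash
python3 go.py 543.9 -209.2 67 -1.748; python3 - >/tmp/o <<'E'
from meas import *
for n in("scene",):
  b=optics.read_camera(n)[:,:,::-1]; cv2.imwrite(f"pics/{n}15.png",b)
b=cv2.imread("pics/scene15.png")
b=cv2.LUT(b,np.clip(255*(np.arange(256)/255.)**.5,0,255).astype(np.uint8))
cv2.imwrite("pics/c15.png",cv2.resize(b[265:365,235:335],None,fx=6,fy=6,interpolation=2))
E
```

```text
t16.40 pos [ 542.6 -208.5  107.2] rot [-1.5762e+00  1.7000e-03 -1.7454e+00] F [-0.8  0.1  0.2] M [-0.03 -0.09  0.01] op 50.005 q [-0.48  0.56  1.77 -0.    0.81 -0.31]
slide [0.0005 0.0402 0.0014] dr_y 0.0026
```

View pics/c15.png

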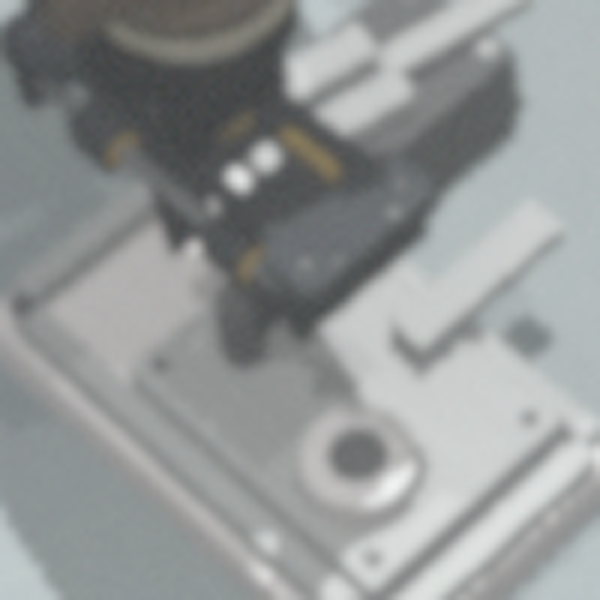

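drive_tool(steps=[{"slide": [0, 0.012, 0], "dr": [0, 0, 0], "fingers": 0.05}, {"slide": [0, 0.026, 0], "dr": [0, 0, 0], "fingers": 0.05}, {"slide": [0, 0.038, 0], "dr": [0, 0, 0], "fingers": 0.05}, {"slide": [0, 0.043, 0], "dr": [0, 0, 0], "fingers": 0.05}, {"slide": [0, 0.043, 0], "dr": [0, 0, 0], "fingers": 0.05}])

```text
t: 16.87
eef_pos: [544.5, -209.9, 68.1]
tcp_rot: [-1.57, -0.0, -1.745]
ft_force: [0.3, 0.3, -0.6]
opening: 0.525
```

```bash
python3 go.py 543.9 -209.2 67 -1.748
```

```text
t16.87 pos [ 544.5 -209.9   68.1] rot [-1.5705e+00 -1.0000e-04 -1.7450e+00] F [ 0.3  0.3 -0.6] M [ 0.02 -0.08 -0.  ] op 49.931 q [-0.48  0.62  1.8  -0.    0.73 -0.31]
slide [-0.0006  0.0011 -0.0007] dr_y 0.0030
```

drive_tool(steps=[{"slide": [0, 0, 0], "dr": [0, 0, 0], "fingers": 0.015}, {"slide": [0, 0, 0], "dr": [0, 0, 0], "fingers": 0.015}, {"slide": [0, 0, 0], "dr": [0, 0, 0], "fingers": 0.015}, {"slide": [0, 0, 0], "dr": [0, 0, 0], "fingers": 0.015}, {"slide": [0, 0, 0], "dr": [0, 0, 0], "fingers": 0.015}])

```text
t: 17.28
eef_pos: [544.3, -210.2, 68.0]
tcp_rot: [-1.57, -0.0, -1.745]
ft_force: [-0.2, -0.9, 0.5]
opening: 0.231
```

drive_tool(steps=[{"slide": [0, 0, 0], "dr": [0, 0, 0], "fingers": 0.015}, {"slide": [0, 0, 0], "dr": [0, 0, 0], "fingers": 0.015}])

```text
t: 17.45
eef_pos: [544.1, -210.2, 67.9]
tcp_rot: [-1.571, -0.0, -1.745]
ft_force: [-3.0, 0.4, 4.6]
opening: 0.206
```

```bash
python3 go.py 543.9 -209.2 67 -1.748; python3 -c "
import numpy as np;y=-1.745
for L in(60,62):
  d=-L*np.array([np.cos(-.177),np.sin(-.177)]);print(d,[np.cos(y)*d[0]+np.sin(y)*d[1],-np.sin(y)*d[0]+np.cos(y)*d[1]])"
```

```text
t17.45 pos [ 544.1 -210.2   67.9] rot [-1.5708e+00 -1.0000e-04 -1.7449e+00] F [-3.   0.4  4.6] M [0.09 0.39 0.05] op 19.549 q [-0.48  0.62  1.8  -0.    0.73 -0.31]
slide [-0.0009  0.0009 -0.0004] dr_y 0.0031
[-59.0625812   10.56463447] [np.float64(-0.16777938903667966), np.float64(-59.999765416846536)]
[-61.03133391  10.91678895] [np.float64(-0.1733720353379038), np.float64(-61.99975759740809)]
```

drive_tool(steps=[{"slide": [0, 0, -0.004], "dr": [0, 0, 0], "fingers": 0.015}, {"slide": [0, 0, -0.01], "dr": [0, 0, 0], "fingers": 0.015}, {"slide": [0, 0, -0.017], "dr": [0, 0, 0], "fingers": 0.015}, {"slide": [0, 0, -0.024], "dr": [0, 0, 0], "fingers": 0.015}, {"slide": [0, 0, -0.03], "dr": [0, 0, 0], "fingers": 0.015}])

```text
t: 17.87
eef_pos: [515.4, -205.4, 67.9]
tcp_rot: [-1.567, -0.001, -1.745]
ft_force: [6.1, -0.8, -0.5]
opening: 0.207
```

```bash
python3 go.py
```

```text
t17.87 pos [ 515.4 -205.4   67.9] rot [-1.5675e+00 -9.0000e-04 -1.7452e+00] F [ 6.1 -0.8 -0.5] M [-0.19 -0.87 -0.04] op 19.640 q [-0.5   0.59  1.87  0.    0.68 -0.32]
```

drive_tool(steps=[{"slide": [0, 0, -0.006], "dr": [0, 0, 0], "fingers": 0.015}, {"slide": [0, 0, -0.012], "dr": [0, 0, 0], "fingers": 0.015}, {"slide": [0, 0, -0.018], "dr": [0, 0, 0], "fingers": 0.015}, {"slide": [0, 0, -0.024], "dr": [0, 0, 0], "fingers": 0.015}, {"slide": [0, 0, -0.028], "dr": [0, 0, 0], "fingers": 0.015}])

```text
t: 18.28
eef_pos: [487.8, -200.6, 67.9]
tcp_rot: [-1.568, -0.001, -1.745]
ft_force: [6.7, -1.4, 1.0]
opening: 0.201
```

```bash
python3 go.py
```

```text
t18.28 pos [ 487.8 -200.6   67.9] rot [-1.5677e+00 -9.0000e-04 -1.7454e+00] F [ 6.7 -1.4  1. ] M [-0.11 -0.92 -0.09] op 19.162 q [-0.52  0.56  1.94  0.    0.64 -0.34]
```

drive_tool(steps=[{"slide": [0, 0, -0.002], "dr": [0, 0, 0], "fingers": 0.015}, {"slide": [0, 0, -0.0035], "dr": [0, 0, 0], "fingers": 0.015}, {"slide": [0, 0, -0.004], "dr": [0, 0, 0], "fingers": 0.015}])

```text
t: 18.53
eef_pos: [484.1, -199.9, 67.9]
tcp_rot: [-1.568, -0.001, -1.745]
ft_force: [6.4, -0.5, -0.5]
opening: 0.204
```

```bash
python3 go.py
```

```text
t18.53 pos [ 484.1 -199.9   67.9] rot [-1.5677e+00 -9.0000e-04 -1.7453e+00] F [ 6.4 -0.5 -0.5] M [-0.11 -0.92 -0.09] op 19.398 q [-0.52  0.55  1.95  0.    0.63 -0.34]
```

drive_tool(steps=[{"slide": [0, 0, -0.0005], "dr": [0, 0, 0], "fingers": 0.015}, {"slide": [0, 0, -0.001], "dr": [0, 0, 0], "fingers": 0.015}])

```text
t: 18.7
eef_pos: [483.3, -199.8, 67.9]
tcp_rot: [-1.567, -0.001, -1.745]
ft_force: [5.8, -0.9, 0.8]
opening: 0.205
```

```bash
python3 go.py
```

```text
t18.70 pos [ 483.3 -199.8   67.9] rot [-1.5675e+00 -1.0000e-03 -1.7453e+00] F [ 5.8 -0.9  0.8] M [-0.13 -0.94 -0.13] op 19.498 q [-0.52  0.55  1.95  0.    0.63 -0.34]
```

drive_tool(steps=[{"slide": [0, 0, -0.0007], "dr": [0, 0, 0], "fingers": 0.015}, {"slide": [0, 0, -0.0015], "dr": [0, 0, 0], "fingers": 0.015}])

```text
t: 18.87
eef_pos: [482.7, -199.6, 68.0]
tcp_rot: [-1.566, -0.001, -1.745]
ft_force: [12.7, 3.0, -1.7]
opening: 0.203
```

```bash
python3 go.py
```

```text
t18.87 pos [ 482.7 -199.6   68. ] rot [-1.5656e+00 -1.1000e-03 -1.7454e+00] F [12.7  3.  -1.7] M [ 0.36 -2.34  0.07] op 19.267 q [-0.52  0.55  1.95  0.    0.63 -0.35]
```

drive_tool(steps=[{"slide": [0, 0, -0.0005], "dr": [0, 0, 0], "fingers": 0.015}, {"slide": [0, 0, -0.001], "dr": [0, 0, 0], "fingers": 0.015}])

```text
t: 19.03
eef_pos: [482.5, -199.6, 68.2]
tcp_rot: [-1.564, -0.001, -1.745]
ft_force: [15.5, 2.3, -3.0]
opening: 0.205
```

```bash
python3 go.py
```

```text
t19.03 pos [ 482.5 -199.6   68.2] rot [-1.5636e+00 -1.5000e-03 -1.7455e+00] F [15.5  2.3 -3. ] M [ 0.42 -2.89  0.04] op 19.455 q [-0.52  0.55  1.96  0.    0.63 -0.35]
```

drive_tool(steps=[{"slide": [0, 0, 0.001], "dr": [0, 0, 0], "fingers": 0.015}, {"slide": [0, 0, 0.001], "dr": [0, 0, 0], "fingers": 0.05}, {"slide": [0, 0, 0.001], "dr": [0, 0, 0], "fingers": 0.05}, {"slide": [0, 0, 0.001], "dr": [0, 0, 0], "fingers": 0.05}, {"slide": [0, 0, 0.001], "dr": [0, 0, 0], "fingers": 0.05}])

```text
t: 19.45
eef_pos: [480.3, -198.9, 67.5]
tcp_rot: [-1.571, 0.0, -1.745]
ft_force: [-0.2, 0.0, 0.9]
opening: 0.427
```

drive_tool(steps=[{"slide": [0, 0, 0], "dr": [0, 0, 0], "fingers": 0.05}, {"slide": [0, 0, 0], "dr": [0, 0, 0], "fingers": 0.05}])

```text
t: 19.62
eef_pos: [480.5, -199.0, 67.5]
tcp_rot: [-1.571, -0.0, -1.745]
ft_force: [-0.1, -0.4, 0.5]
opening: 0.516
```

```bash
python3 go.py
```

```text
t19.62 pos [ 480.5 -199.    67.5] rot [-1.571  -0.     -1.7449] F [-0.1 -0.4  0.5] M [-0.07 -0.09  0.02] op 49.100 q [-0.52  0.55  1.96 -0.    0.63 -0.35]
```

drive_tool(steps=[{"slide": [0, -0.015, 0], "dr": [0, 0, 0], "fingers": 0.05}, {"slide": [0, -0.05, 0], "dr": [0, 0, 0], "fingers": 0.05}, {"slide": [0, -0.085, 0], "dr": [0, 0, 0], "fingers": 0.05}, {"slide": [0, -0.12, 0], "dr": [0, 0, 0], "fingers": 0.05}, {"slide": [0, -0.15, 0], "dr": [0, 0, 0], "fingers": 0.05}])

```text
t: 20.03
eef_pos: [480.5, -198.9, 219.9]
tcp_rot: [-1.57, -0.0, -1.745]
ft_force: [0.6, -0.9, -0.1]
opening: 0.524
```

```bash
python3 go.py 330 -530 215 -2.2
```

```text
t20.03 pos [ 480.5 -198.9  219.9] rot [-1.5699e+00 -4.0000e-04 -1.7450e+00] F [ 0.6 -0.9 -0.1] M [-0.03 -0.03  0.02] op 49.853 q [-0.52  0.34  1.81 -0.    1.   -0.35]
slide [ 0.3521  0.0049 -0.0908] dr_y 0.4550
```

drive_tool(steps=[{"slide": [0.352, 0.005, -0.091], "dr": [0, 0.455, 0], "fingers": 0.05}, {"slide": [0.352, 0.005, -0.091], "dr": [0, 0.455, 0], "fingers": 0.05}, {"slide": [0.352, 0.005, -0.091], "dr": [0, 0.455, 0], "fingers": 0.05}, {"slide": [0.352, 0.005, -0.091], "dr": [0, 0.455, 0], "fingers": 0.05}, {"slide": [0.352, 0.005, -0.091], "dr": [0, 0.455, 0], "fingers": 0.05}])

```text
t: 20.45
eef_pos: [393.1, -390.1, 214.9]
tcp_rot: [-1.57, -0.0, -2.205]
ft_force: [1.1, 0.4, 0.3]
opening: 0.527
```

```bash
python3 go.py 330 -530 215 -2.2
```

```text
t20.45 pos [ 393.1 -390.1  214.9] rot [-1.5705e+00 -1.0000e-04 -2.2050e+00] F [1.1 0.4 0.3] M [ 0.02 -0.04  0.03] op 50.124 q [-0.9   0.39  1.73 -0.    1.02 -0.27]
slide [ 1.501e-01 -1.000e-04  3.200e-02] dr_y -0.0050
```

drive_tool(steps=[{"slide": [0.15, 0, 0.032], "dr": [0, 0, 0], "fingers": 0.05}, {"slide": [0.15, 0, 0.032], "dr": [0, 0, 0], "fingers": 0.05}, {"slide": [0.15, 0, 0.032], "dr": [0, 0, 0], "fingers": 0.05}, {"slide": [0.15, 0, 0.032], "dr": [0, 0, 0], "fingers": 0.05}, {"slide": [0.15, 0, 0.032], "dr": [0, 0, 0], "fingers": 0.05}])

```text
t: 20.87
eef_pos: [329.2, -533.0, 214.0]
tcp_rot: [-1.571, -0.001, -2.204]
ft_force: [0.8, 0.3, 0.3]
opening: 0.526
```

```bash
python3 go.py; python3 - >/tmp/o <<'E'
from meas import *
for n in("scene","top"):
  b=optics.read_camera(n)[:,:,::-1]; cv2.imwrite(f"pics/{n}16.png",b)
c,s=np.cos,np.sin
def rot(L,a): return [(-60+c(a)*(x+60)-s(a)*(y-100),100+s(a)*(x+60)+c(a)*(y-100),z) for x,y,z in L]
X=-62
dp=[box(-30+X,120+X,-55,55,54),circ(X,-15,10,96),circ(81+X,-24,24,76),box(43+X,63+X,30,115,74)]+[rot(l,1.4) for l in (box(-80.5,-39.5,94.5,105.5,76),box(-36,40,92,108,74),box(-84,-36,76,124,76))]
t=cv2.imread("pics/top16.png");sc=cv2.imread("pics/scene16.png")
over(t,"top",310,165,140,120,5,D,dp,"pics/f_t.png")
def side(p,im,ox,oy,w,h,sz,n):
    cv2.imwrite(p,np.hstack([cv2.resize(im[oy:oy+h,ox:ox+w],None,fx=sz,fy=sz,interpolation=2)]))
over(t,"top",170,210,105,80,7,K,kp,"pics/f_tr.png"); over(sc,"scene",320,165,85,75,7,K,kp,"pics/f_sr.png")
E
```

```text
t20.87 pos [ 329.2 -533.   214. ] rot [-1.5706e+00 -9.0000e-04 -2.2039e+00] F [0.8 0.3 0.3] M [-0.03 -0.02 -0.02] op 49.979 q [-1.12  0.49  1.56 -0.    1.09 -0.49]
```

View pics/f_t.png

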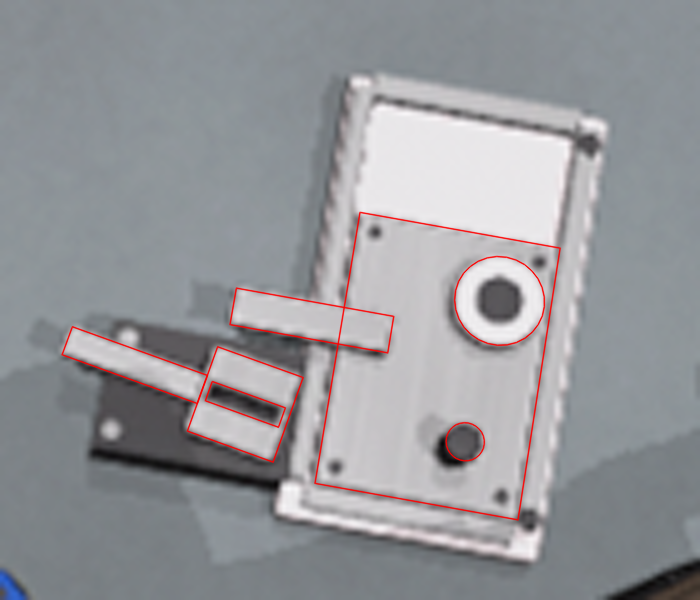

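View pics/f_tr.png

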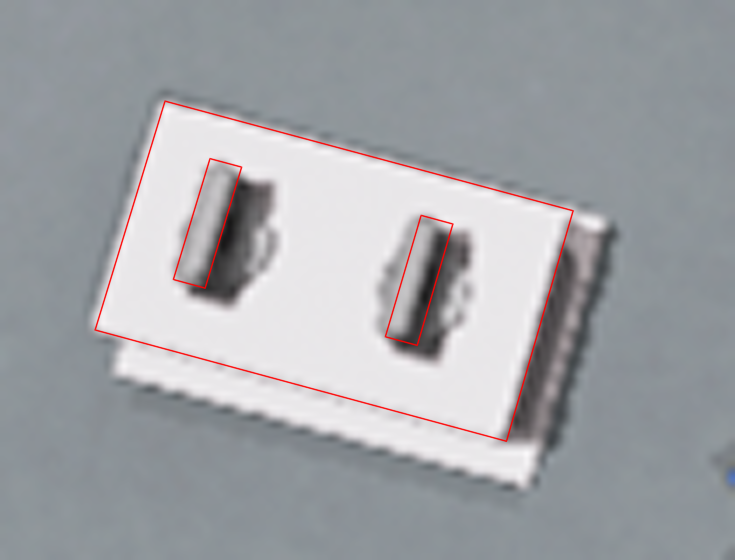

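View pics/f_sr.png

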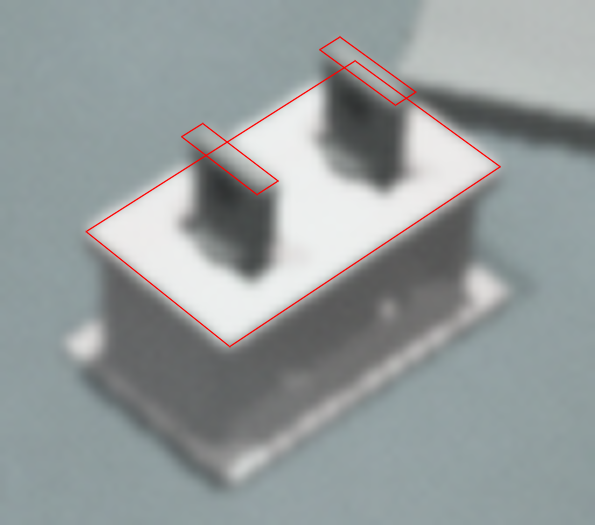

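View pics/top16.png

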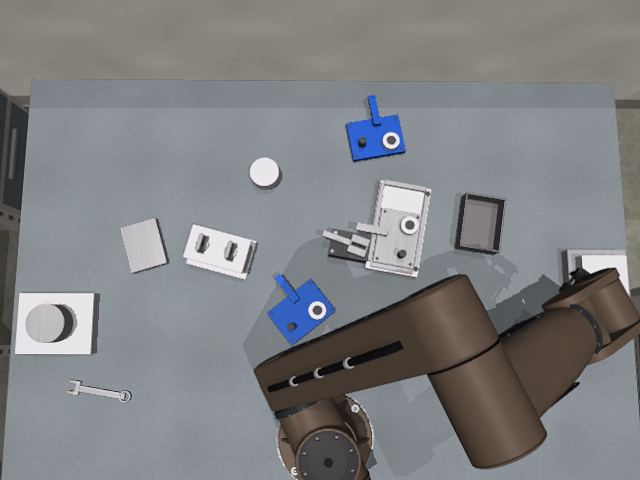

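```bash
python3 -c "
from cell import env
print(env.job_done()); print(env.state()['t'])"
```

```text
the job is handed in; nothing more can be done
None
the job is handed in; nothing more can be done
```

The job is done and handed in at about 21 s of robot time. The latch is open, both keys are in the rack and the pallet is at the front stop.

- **Key:** I took the waisted key (key_1) from the slot at rack y -40. It went fully home in the keyhole: the collar seated with 13 N at TCP z 89.2 mm. It turned past the early-stop range straight away, so it was the right key. I turned on until the end-stop torque rose to 0.75 N m, drew it out and hung it back in the same slot. The second key was never touched.
- **Pallet:** I gripped it by its post and drew it about 62 mm, until the pull rose from 6 to 15 N with no more travel. I then released it and moved the arm clear.

**Last checks:**
- In the top view, the overlay for latch 1.4 rad and pallet at dock x -17 mm matches the image.
- Both views show both keys in the rack, with the bows looking as they did at the start. When I hung key_1 back I felt no contact force before letting go. That it sits all the way down rests on its height in the pictures and on the TCP being at the pick-up height (within 0.1 mm) just before release.
- The chuck, spare plate, bin and blue look-alikes appear where they were, as far as the views show. The third blue one was hidden by the arm in both the first and last top pictures, but it stood clear of the arm's path.
- The bow tops appeared 1–2 px lower than the model in the scene view, both before and after. I put that down to calibration.

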